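Pin down the palm-leaf slat press

ROBOT

A 7-joint arm with a two-finger parallel gripper is mounted at the origin on the work surface. World frame = base frame: x ahead of the robot, y to its left, z up, the work surface at z = 0. Lengths are in mm, angles in rad, forces in N, time in s.
With the tool pointing down it reaches from about 400 to 875 mm from the base axis. Payload 4.4 kg.
Tool frame: the origin (TCP) lies on the centre line of the jaws, within the pads' length; the fingertips stand 19 mm ahead of it and the grasp point (between the pads) is the TCP; x points along the fingers, z is the direction in which the jaws open and shut, and the axes are right-handed (so a half turn about x gives the same grasp; the last joint's range is limited). The gripper opens to 85 mm and grips with 20 to 120 N. Pads are 22 mm wide; open, the fingers measure 114 mm over their backs; the gripper's body (76 mm by 85 mm) begins 54 mm behind the grasp point. The pads swing forward as they close: fully open they stand 13 mm farther back than shut.
Start: joints at [1.224, 0.628, 0.038, 1.517, -0.027, 0.996, -0.02], TCP at [180.159, -624.548, 229.213] pointing down, gripper open.
Joint ranges: [-3.06, 3.06], [-0.37, 2.12], [-1.25, 1.32], [0.18, 2.47], [-1.1, 4.24], [0.23, 1.98], [-2.94, 2.94]. Speed limits (rad/s): [2.57, 2.57, 3.14, 3.14, 3.14, 3.14, 3.14].

INTERFACE

Orientations are given as a 3x3 rotation matrix whose columns are the frame's x, y, z axes.
In Python, from station import status, imaging, bot gives the robot as it stands.
- The arm moves only by the tool carry_out, never from a script. Its arguments are lists of equal length, an entry for each row: "linear": the shift along the tool's x, y, z in mm, a list of three; "roll": the turn about the tool's x in rad; "grip": the opening, from 0 (shut) to 1 (fully open). A call has 1 to 5 rows; each row is the pose to reach, as a shift and turn from the pose measured when the call began, along the tool's axes at that moment; what a row does not reach only later rows make up. A row lasts 1/12 s, in which the tool goes at most 41.7 mm and 7.16 degrees, less where a joint would pass 70% of its speed; a pose out of reach is approached as far as the arm can. A call with a gripper value outside its range is refused whole. The fingers move at their own pace and stop on an object; "force" is the grip in N (left out, the last holds). Time passes only in rows, so rows that repeat a pose let the fingers close. It gives the time, the measured TCP pose, the force and the opening at its end, in the units of the state.
- status.observe(): the state, without advancing time (a new reading comes with each control period).
- imaging.camera(name): name is "side" or "top" or "wrist"; returns the picture (384x512x3 uint8, blue, green, red); there is no depth.
- imaging.camera_info(name): a dict with "fx", "fy", "cx", "cy" (pixels), "origin" and "attitude" of the camera in the world. Camera axes: x right, y up, looking along -z (the intrinsics and any distortion apply to the point x, -y, -z); pixel columns grow to the right and rows downward; lengths in mm; the calibration is good to about 2 mm. A picture is of the moment at which its call begins: read the wrist's pose just before it. camera_info takes no time and is no camera call; for the wrist camera it gives the pose at the moment of the call.
- bot.sign_off(): hands the job in, once; it reports no verdict.
The state is a dict: "t": time; "q": joint angles; "joint_velocities": joint speeds; "tau": joint torques, N m; "position": TCP position; "tool_rot": TCP orientation; "ft_force": force on the tool from outside, world axes, zero at the start; "wrist_torque": the same for the moment, N m; "grip_width": finger opening in mm.
Only numpy, scipy, OpenCV 4.12 (cv2) and the standard library are available. Lean on these libraries where they do the work, as an engineer would, in place of code of your own. Each camera call takes 0.05 s, during which the arm holds its last target.

TASK

Close the slat press: swing its wooden beam down firmly onto the pile, push the hitch pin with the wire loop through the cross hole of the fork, over the beam, until its head is fully home against the fork, and swing the loop over until it snaps past the pin's end. Leave the beam pinned down and everything else on the table where it is.

Things in the scene. Friction and masses are not known exactly. Their poses are not given: they have to be found in the camera images.
- press: The slat press, fixed on the table: base board (415 x 130 x 22 mm), a steel fork at the robot's end, a pile of leaf slats between dark boards in the middle, a wooden beam over it, hinged at the far end. The fork's feet are slotted: each time it is bolted up to 11 mm off its middle place along x. Origin under that middle place; z up, x along the closed beam to its hinge, y the way the pin goes in.
- hole (a point): Where the cross hole's mouth in the near cheek would be with the fork in its middle place; axes as press. The real hole lies up to 11 mm off along x, to either side (right in y and z, 107 mm above the table): see it or feel for it. The fork: two cheeks 40 mm wide (x), 10 mm thick, 36 mm apart, 56 mm over both; in the middle of each a plain 15.5 mm hole, 18 mm below its top.
- beam: The beam (wood, 28 mm high, 32 wide, 0.25 kg). Origin on its middle line over the fork; x along it to its hinge, 280 mm off, 76 mm above the table, parallel to press y. Down on its stop its axes are the press's. It starts raised 0.3 to 0.6 rad and, stiff, stays where left. The last 0.02 rad squeeze the springy pile: about 5 N down on the handle reaches the stop; let go, it springs back to 0.006.
- saddle (a point): Middle of the top of the steel saddle on the beam, moving with it, 280 mm from the hinge: 28 mm long (x), 32 mm wide, 9 mm above the beam's wood. The pin passes close over it. With the beam at its stop it clears the shaft by 0.8 mm; sprung back it is about 1 mm in the way, and the pin's tapered nose must press it down (about 6 N; push up to 20 N) as the pin goes across.
- beam_grip (a point): Middle of the beam's turned wooden handle, on its axis, moving with the beam, 365 mm from the hinge and 85 mm from the fork. The handle is 80 mm long along the beam, 27 mm thick here, 20 mm at its ends, at the end of the beam that is nearest the robot. Press it down from above.
- hitch_pin: Steel hitch pin with a wire loop, lying on the table, 0.23 kg. Origin on the shaft's axis at the shoulder (where shaft meets head), 8 mm above the table. x along the shaft to the tip, z up as it lies. Shaft 14 mm thick, 86 mm long, last 16 mm tapered. Head: a block behind the shoulder, 20 mm long (x), 30 wide (y), 16 high (z). It balances about 10 mm in front of the shoulder.
- pin_tip (a point): Tip of the hitch pin's shaft, 86 mm from the shoulder. The nose narrows from 14 mm to 10 mm over 12 mm, then over 4 mm to a flat end 5 mm across: on the edge of a hole it is pushed sideways towards the hole's middle; beside the hole it stops on the flat cheek. With the head home, the shoulder lies on the near cheek and the tip stands 30 mm out beyond the far cheek.
- loop_hinge (a point): Hinge axis of the wire loop, through the middle of the hitch pin's head, 10 mm behind the shoulder, along the pin's y; axes as the pin.
- pin_loop (a joint): Loop angle in rad: 0 = along the shaft to the tip, 1.57 = upright (pin's z), 3.14 = straight back, -0.15 = end stop just past the tip on the underside. It stays where left (0.03 N m). The tip is 96 mm from the hinge, so between 0.07 and -0.07 the end bar must ride over it: the loop stretches up to 4 mm (0.9 N/mm, smooth wire, about 7 N down on the end) and snaps past.
- loop_bar (a point): Middle of the loop's end bar; x away from the loop's hinge, y along the bar. The loop is a flat U of 6 mm wire: legs 60 mm apart (middles) out to 80 mm from the hinge, slanting corners, then a straight end bar 36 mm wide, 95 mm from the hinge. The pin can roll in its holes: press both corners at once astride the shaft, or the bar's middle, not one side.
- plain_pin: Bystander: a steel pin of the same thickness but shorter (shaft 60 mm) and with no loop; not to be used. Origin at its shoulder, x to its tip.
- spool: Bystander: empty wooden spool, 36 mm across, 50 mm high, standing; origin under its middle.
- ink_tin: Bystander: ink tin, 80 mm across, 65 mm high; origin under its middle.
- tool_cup: Bystander: bamboo cup with brushes and styluses, 72 mm across, 155 mm high in all; origin under its middle.
- tumbler: Bystander: glass tumbler, 68 mm across, 85 mm high; origin under its middle.
- end_board: Bystander: carved dark end board, 42 x 240 x 10 mm; origin under its middle, long along y.
- leaf_knife: Bystander: leaf knife with a wooden handle, 183 mm long along x, 14 mm thick; origin at the handle's middle underside.
Not all that is in view belongs to the job. There is more than one size of the hitch_pin; the one meant has the size given above.

How it is judged (in metres and radians):
On the way, in this order (a step that is already met when the one before it is completed fails the run):
1. the beam is swung down onto the pile (angle between the x axis of beam and the x axis of press, either way round below 0.012 rad), for 0.2 s.
2. the hitch pin is through both cheeks with its head home (y of hitch_pin in the frame of hole above -0.004 m and x of hitch_pin in the frame of hole between -0.015 and 0.015 m and z of hitch_pin in the frame of hole between -0.005 and 0.005 m and angle between the x axis of hitch_pin and the y axis of hole, either way round below 0.12 rad), for 0.2 s.
At the end, for the whole second after the job is handed in: Beam down (within 0.012 rad of level); hitch pin through both cheeks, shoulder within 4 mm of the near cheek, its axis within 15 mm (x), 5 mm (height) and 0.12 rad of the hole point's y line; loop snapped past the tip (below -0.07 rad); all released and at rest (all of step 2 and angle between the x axis of beam and the x axis of press, either way round below 0.012 rad and y of pin_tip in the frame of hole above 0.08 m and value of joint pin_loop below -0.07 rad and linear speed of hitch_pin below 0.02 m/s); the robot touches nothing.
It fails at once if a bystander is knocked away by more than 30 mm (distance of any of plain_pin, spool, ink_tin, tool_cup, tumbler, end_board, leaf_knife from where it was at the start of the episode above 0.03 m).
It also fails if it takes over 72 s, if anything falls off the work surface, if the arm or the gripper's body presses on something with over 40 N, if the wrist force passes 120 N, or if a joint passes its speed limit or range.

## Working session

There is one attempt and no reset: what is moved stays moved. The work goes in short steps, Python scripts to look and compute and a tool call to move; the robot and the scene stay as the last step left them, time stands still between calls to the robot, and variables do not carry over. Pictures are saved under pics/ and viewed, and the job is handed in when it is done.

Besides the shell and the picture viewer there is one more tool, called after ">>>" by a JSON object that holds its "fn" and its "kwargs". carry_out: Moves the arm, as the interface text tells. Its arguments: {"type":"object","properties":{"linear":{"type":"array"},"roll":{"type":"array"},"grip":{"type":"array"},"force":{"type":"number"}},"required":["linear","roll","grip"]}

```bash
ls; mkdir -p pics; python3 - <<'E'
from station import status, imaging, bot
import cv2, numpy as np
s=status.observe()
for k,v in s.items(): print(k,np.round(v,3).tolist())
for n in ("side","top","wrist"):
    i=imaging.camera_info(n); print(n,i)
    cv2.imwrite(f"pics/{n}0.png",imaging.camera(n))
E
```

```text
pics
t 0.0
q [1.224, 0.629, 0.038, 1.518, -0.027, 0.996, -0.02]
joint_velocities [-0.0, -0.001, -0.0, 0.001, 0.0, -0.001, 0.001]
tau [-0.0, -56.34, 1.226, -19.344, 0.011, 0.01, 0.0]
position [179.971, -623.939, 228.28]
tool_rot [[-0.001, 0.961, 0.277], [0.002, 0.277, -0.961], [-1.0, -0.0, -0.002]]
ft_force [-0.355, -0.45, 0.018]
wrist_torque [-0.002, -0.044, 0.03]
grip_width 85.295
side {'fx': 443.41030542337563, 'fy': 443.41030542337563, 'cx': 257.7510455803115, 'cy': 191.14457869580858, 'origin': array([  224.02959437, -1183.04646107,   868.89169303]), 'attitude': array([[ 0.97048478,  0.14563428, -0.19222371],
       [-0.24036288,  0.51926802, -0.82011366],
       [-0.01962104,  0.84211127,  0.53894678]])}
top {'fx': 457.4976764503846, 'fy': 457.4976764503846, 'cx': 253.6235558373029, 'cy': 191.30548293415575, 'origin': array([3.74744957e+02, 6.81236641e-02, 1.55884644e+03]), 'attitude': array([[-0.01574904,  0.99655122, -0.08147165],
       [-0.9997595 , -0.01445116,  0.01649568],
       [ 0.01526143,  0.08171185,  0.99653914]])}
wrist {'fx': 334.2077539967335, 'fy': 334.2077539967335, 'cx': 253.56299715715022, 'cy': 190.77553384143954, 'origin': array([ 258.86978816, -601.39496014,  372.45217236]), 'attitude': array([[ 0.27829363,  0.90986737,  0.30772394],
       [-0.96049475,  0.26415162,  0.08760004],
       [-0.00158136, -0.31994576,  0.94743454]])}
```

View pics/side0.png

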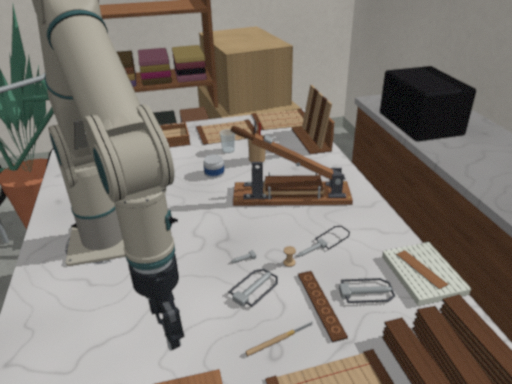

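View pics/top0.png

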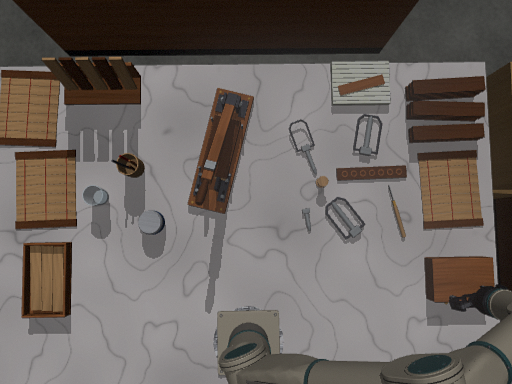

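View pics/wrist0.png

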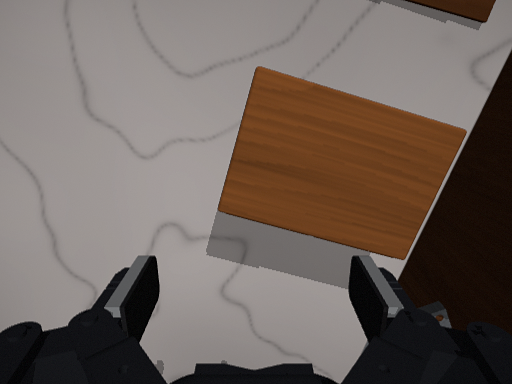

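```bash
python3 - <<'E'
import cv2
t=cv2.imread("pics/top0.png"); cv2.imwrite("pics/topz.png",cv2.resize(t[100:250,280:420],None,fx=5,fy=4.0*1.25,interpolation=cv2.INTER_CUBIC)[:600*2])
cv2.imwrite("pics/topz.png",cv2.resize(t[105:245,280:420],(600,600),interpolation=cv2.INTER_CUBIC))
cv2.imwrite("pics/topp.png",cv2.resize(t[80:220,170:270],(428,600),interpolation=cv2.INTER_CUBIC))
s=cv2.imread("pics/side0.png"); cv2.imwrite("pics/sidez.png",cv2.resize(s[215:315,220:400],(800,444),interpolation=cv2.INTER_CUBIC))
cv2.imwrite("pics/sidep.png",cv2.resize(s[120:215,220:360],(800,543),interpolation=cv2.INTER_CUBIC))
E
```

```text
(no output)
```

View pics/topz.png

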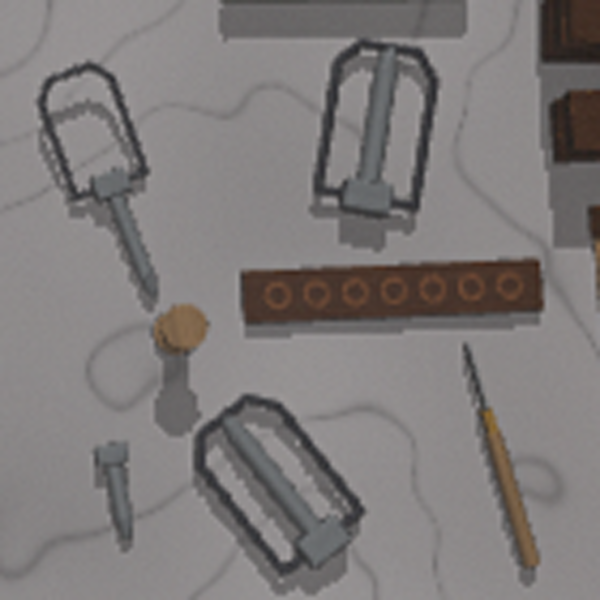

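View pics/topp.png

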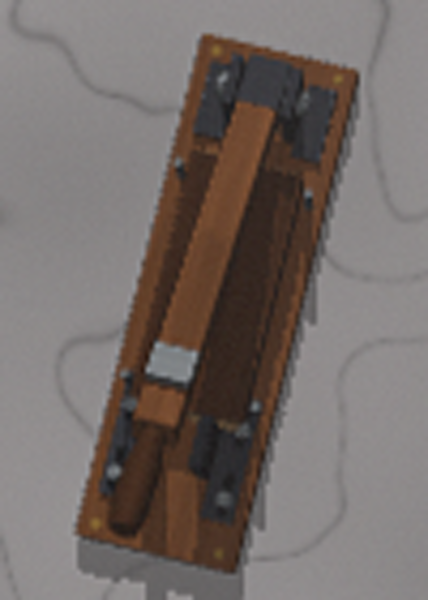

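View pics/sidez.png

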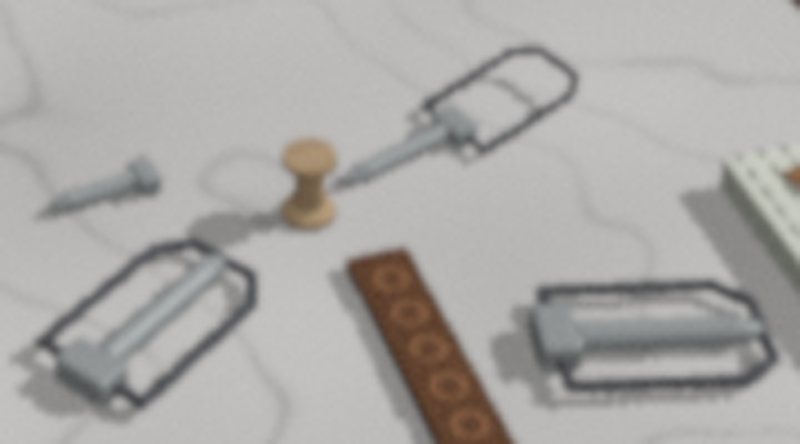

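View pics/sidep.png

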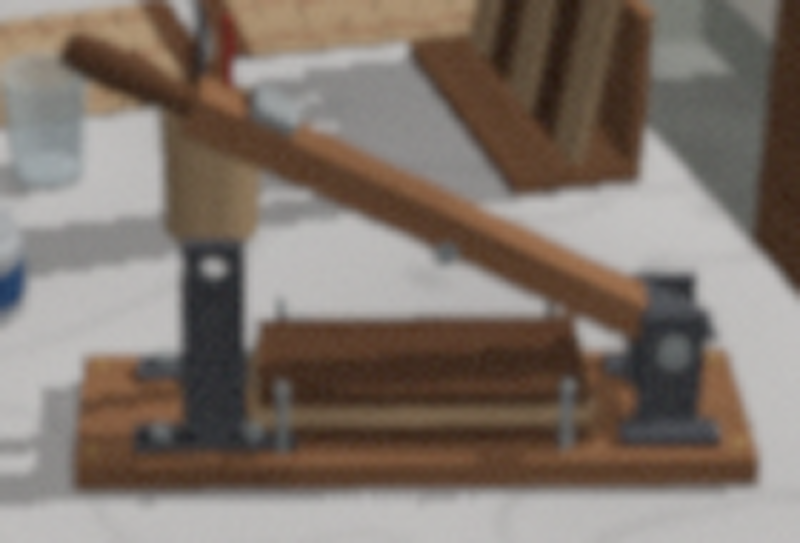

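```bash
cat > h.py <<'E'
from station import status, imaging, bot
import cv2, numpy as np
def K(i): return np.array([[i["fx"],0,i["cx"]],[0,i["fy"],i["cy"]],[0,0,1]])
def ray(i,u,v):
    d=np.array([(u-i["cx"])/i["fx"],-(v-i["cy"])/i["fy"],-1.0]); return i["origin"],i["attitude"]@d
def onz(i,u,v,z):
    o,d=ray(i,u,v); return o+d*(z-o[2])/d[2]
def proj(i,p):
    c=i["attitude"].T@(np.asarray(p,float)-i["origin"]); return i["cx"]+i["fx"]*c[0]/-c[2], i["cy"]-i["fy"]*c[1]/-c[2]
def tri(i1,p1,i2,p2):
    o1,d1=ray(i1,*p1);o2,d2=ray(i2,*p2); d1=d1/np.linalg.norm(d1);d2=d2/np.linalg.norm(d2)
    a=np.linalg.lstsq(np.stack([d1,-d2],1),o2-o1,rcond=None)[0]
    q1=o1+a[0]*d1;q2=o2+a[1]*d2; return (q1+q2)/2,np.linalg.norm(q1-q2)
E
python3 - <<'E'
from h import *
np.set_printoptions(precision=1,suppress=True)
T=imaging.camera_info("top");S=imaging.camera_info("side")
c=[onz(T,170+u/4.28,80+v/4.285,22) for u,v in [(205,35),(357,72),(237,573),(78,533)]]
print(np.array(c)); c=np.array(c)
far=(c[0]+c[1])/2;near=(c[2]+c[3])/2; d=far-near; L=np.linalg.norm(d); print(L,np.linalg.norm(c[0]-c[1]),d/L,np.arctan2(d[1],d[0]))
f=lambda u,v,z:onz(T,280+u/4.286,105+v/4.286,z)
for n,a in dict(Ashoulder=(115,198,8),Atip=(152,305,8),Ahead=(110,184,16),Aloop=(85,68,20),Bsh=(370,182,10),Btip=(390,50,10),Csh=(303,522,10),Ctip=(229,420,10),spooltop=(181,327,50),plain=(115,465,8),ptip=(126,548,8)).items(): print(n,f(*a))
g=lambda u,v:(220+u/4.444,215+v/4.44)
print("Atip side",onz(S,*g(335,185),8),"sh",onz(S,*g(443,132),8),'spool base',onz(S,*g(308,215),5))
print("handle end tri", tri(T,(170+122/4.28,80+522/4.285),S,(220+75/5.714,120+50/5.714)))
print("hole side plane", )
E
```

```text
[[857.1  91.6  22. ]
 [825.5 -29.8  22. ]
 [426.3  70.6  22. ]
 [459.5 194.8  22. ]]
411.1572781591777 125.39936429267496 [ 1.  -0.2  0. ] -0.250116185309299
Ashoulder [ 637.  -210.4    8. ]
Atip [ 550.4 -237.8    8. ]
Ahead [ 647.  -205.6   16. ]
Aloop [ 740.2 -187.4   20. ]
Bsh [ 646.9 -415.3   10. ]
Btip [ 754.4 -435.4   10. ]
Csh [ 376.  -352.4   10. ]
Ctip [ 457.6 -296.2   10. ]
spooltop [ 528.2 -253.4   50. ]
plain [ 423.4 -205.     8. ]
ptip [ 357.8 -212.1    8. ]
Atip side [ 551.6 -247.2    8. ] sh [ 639.  -214.7    8. ] spool base [ 526.9 -267.2    5. ]
handle end tri (array([454.2, 135.5, 259. ]), np.float64(1.70085675612758))
hole side plane
```

>>> {"fn": "carry_out", "kwargs": {"linear": [[-20,506,-275],[-20,506,-275],[-20,506,-275],[-20,506,-275],[-20,506,-275]], "roll": [0,0,0,0,0], "grip": [0,0,0,0,0]}}

```text
t: 0.57
position: [329.2, -476.5, 236.2]
tool_rot: [[-0.001, 0.961, 0.277], [0.002, 0.277, -0.961], [-1.0, -0.0, -0.002]]
ft_force: [1.8, -0.2, 0.1]
grip_width: 25.8
```

>>> {"fn": "carry_out", "kwargs": {"linear": [[-14,320,-174],[-14,320,-174],[-14,320,-174],[-14,320,-174],[-14,320,-174]], "roll": [0,0,0,0,0], "grip": [0,0,0,0,0]}}

```text
t: 0.98
position: [477.3, -330.1, 244.4]
tool_rot: [[-0.001, 0.961, 0.277], [0.002, 0.277, -0.961], [-1.0, -0.0, -0.002]]
ft_force: [0.5, 0.2, -0.5]
grip_width: -0.1
```

>>> {"fn": "carry_out", "kwargs": {"linear": [[-5,154,-80],[-5,154,-80],[-5,154,-80],[-5,154,-80],[-5,154,-80]], "roll": [0,0,0,0,0], "grip": [0,0,0,0,0]}}

```text
t: 1.4
position: [608.9, -201.6, 249.2]
tool_rot: [[0.003, 0.958, 0.286], [0.008, 0.286, -0.958], [-1.0, 0.005, -0.006]]
ft_force: [0.1, 0.9, 0.3]
grip_width: 0.1
```

```bash
cat > w.py <<'E'
import sys
from h import *
import json
def snap(name):
    i=imaging.camera_info("wrist"); im=imaging.camera("wrist"); cv2.imwrite(f"pics/{name}.png",im)
    json.dump({k:np.asarray(v).tolist() for k,v in i.items()},open(f"pics/{name}.json","w"))
    s=status.observe(); print(np.round(s["t"],2),np.round(s["position"],1),np.round(s["tool_rot"],3).tolist(),np.round(s["q"],2),np.round(s["ft_force"],1))
def load(name): return cv2.imread(f"pics/{name}.png"),{k:np.array(v) for k,v in json.load(open(f"pics/{name}.json")).items()}
if __name__=="__main__": snap(sys.argv[1])
E
python3 w.py w1
```

```text
1.45 [ 607.8 -202.9  248.9] [[0.002, 0.958, 0.286], [0.006, 0.286, -0.958], [-1.0, 0.004, -0.006]] [ 0.27  0.6   0.01  1.52 -0.02  1.03 -0.99] [ 1.2  1.5 -0.5]
```

View pics/w1.png

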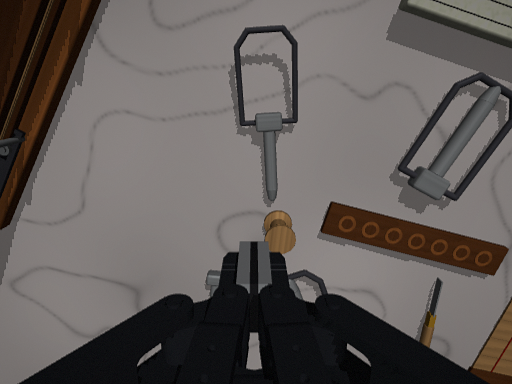

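```bash
python3 - <<'E'
from w import *
np.set_printoptions(precision=1,suppress=True)
im,i=load("w1")
z=cv2.resize(im[15:215,210:320],(440,800),interpolation=cv2.INTER_CUBIC)[:,:]
cv2.imwrite("pics/w1z.png",cv2.resize(im[15:215,200:330],(390,600),interpolation=cv2.INTER_CUBIC))
for n,a in dict(sh=(269,132,8),tip=(271.5,200,8),bar=(264,29,8),barup=(264,29,20),hl=(256,116,16),hr=(281,116,16),legl=(238,50,8),legr=(297,48,8)).items(): print(n,onz(i,*a))
T=imaging.camera_info("top");S=imaging.camera_info("side")
print(tri(i,(264,29),S,(220+532/4.444,215+50/4.44)),tri(i,(264,29),T,(280+88/4.286,105+66/4.286)))
E
```

```text
sh [ 637.  -210.1    8. ]
tip [ 558.7 -238.1    8. ]
bar [ 737.9 -172.7    8. ]
barup [ 736.3 -172.9   20. ]
hl [ 650.7 -190.3   16. ]
hr [ 658.7 -216.9   16. ]
legl [ 710.5 -152.2    8. ]
legr [ 730.4 -211.8    8. ]
(array([ 728.4, -170.4,   27.7]), np.float64(14.543962560204816)) (array([ 721.2, -176.3,  116.3]), np.float64(5.8509620840736245))
```

View pics/w1z.png

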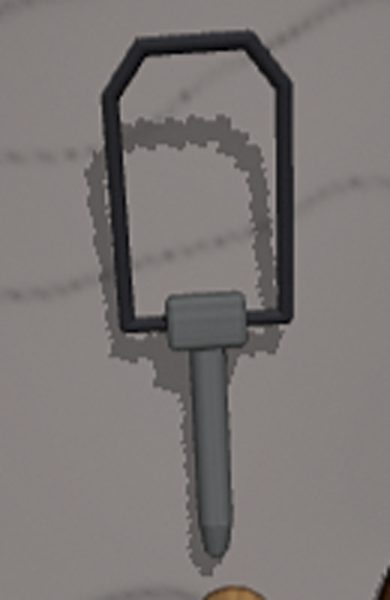

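>>> {"fn": "carry_out", "kwargs": {"linear": [[-95,-26,-324],[-95,-26,-324],[-95,-26,-324],[-95,-26,-324],[-95,-26,-324]], "roll": [0,0,0,0,0], "grip": [0,0,0,0,0]}}

```text
t: 1.87
position: [533.1, -22.1, 308.0]
tool_rot: [[0.001, 0.959, 0.285], [0.006, 0.285, -0.959], [-1.0, 0.003, -0.005]]
ft_force: [-0.1, -0.2, -0.2]
grip_width: -0.0
```

>>> {"fn": "carry_out", "kwargs": {"linear": [[-35,-10,-125],[-35,-10,-125],[-35,-10,-125],[-35,-10,-125],[-35,-10,-125]], "roll": [0,0,0,0,0], "grip": [0,0,0,0,0]}}

```text
t: 2.28
position: [487.0, 97.3, 344.5]
tool_rot: [[0.002, 0.957, 0.29], [0.007, 0.29, -0.957], [-1.0, 0.004, -0.006]]
ft_force: [0.6, -0.7, -0.5]
grip_width: -0.0
```

```bash
python3 w.py w2
```

```text
2.33 [487.6  94.6 343.8] [[0.002, 0.958, 0.286], [0.005, 0.286, -0.958], [-1.0, 0.003, -0.005]] [-0.21  0.28 -0.05  1.77  0.01  1.09 -1.54] [-0.3 -0.3 -0.5]
```

View pics/w2.png

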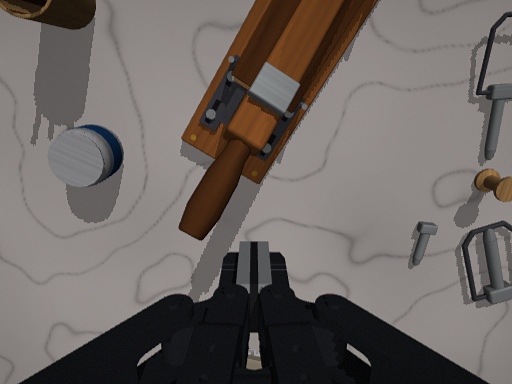

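```bash
python3 - <<'E'
from w import *
np.set_printoptions(precision=1,suppress=True)
im,i=load("w2")
T=imaging.camera_info("top");S=imaging.camera_info("side")
print("end",tri(i,(193,230),T,(170+122/4.28,80+522/4.285)),tri(i,(193,230),S,(220+75/5.714,120+50/5.714)))
print("saddle mid",tri(i,(274,87),S,(220+272/5.714,120+105/5.714)),tri(i,(274,87),T,(170+172/4.28,80+361/4.285)))
for z in (225,241,255): print(onz(i,217,188,z))
a=onz(i,184,137,22);b=onz(i,257,184,22);print(a,b,np.linalg.norm(a-b),np.arctan2(*(b-a)[:2]))
# left cheek-side nuts etc
for p in [(193,137),(255,174)]: print(onz(i,*p,22))
E
```

```text
end (array([452.8, 134. , 268.2]), np.float64(1.3117707015869016)) (array([452.3, 132.7, 261.7]), np.float64(5.102430051739846))
saddle mid (array([563.9, 105.4, 223.4]), np.float64(0.3176457310038316)) (array([564.6, 104.8, 225.7]), np.float64(1.7254399879382565))
[474.  125.9 225. ]
[479.6 125.5 241. ]
[484.4 125.2 255. ]
[462.9 193.8  22. ] [427.1  75.9  22. ] 123.28163022262244 -2.8465593818368466
[466.6 181.8  22. ]
[440.7  83.1  22. ]
```

>>> {"fn": "carry_out", "kwargs": {"linear": [[20,8,-28],[40,8,-28],[50,8,-28]], "roll": [0,0,0], "grip": [0,0,0]}}

```text
t: 2.58
position: [486.8, 122.2, 291.4]
tool_rot: [[-0.002, 0.958, 0.285], [0.004, 0.285, -0.958], [-1.0, -0.001, -0.004]]
ft_force: [-0.5, -0.6, 0.4]
grip_width: 0.2
```

>>> {"fn": "carry_out", "kwargs": {"linear": [[25,-3,-2],[50,-11,-7],[75,-19,-11],[100,-26,-15],[125,-29,-17]], "roll": [0,0,0,0,0], "grip": [0,0,0,0,0]}}

```text
t: 3.0
position: [453.2, 127.7, 164.9]
tool_rot: [[-0.003, 0.96, 0.282], [0.002, 0.282, -0.96], [-1.0, -0.003, -0.002]]
ft_force: [0.7, -0.1, 0.4]
grip_width: 0.2
```

>>> {"fn": "carry_out", "kwargs": {"linear": [[20,-1,-1],[36,-2,-2],[46,-3,-2],[46,-3,-2]], "roll": [0,0,0,0], "grip": [0,0,0,0]}}

```text
t: 3.33
position: [448.4, 125.4, 116.3]
tool_rot: [[-0.008, 0.961, 0.278], [-0.002, 0.278, -0.961], [-1.0, -0.008, -0.001]]
ft_force: [-0.0, -0.5, 0.3]
grip_width: -0.1
```

```bash
python3 - <<'E'
from w import *
im=imaging.camera("side"); cv2.imwrite("pics/s2.png",im); cv2.imwrite("pics/s2z.png",cv2.resize(im[90:215,200:360],(768,600),interpolation=cv2.INTER_CUBIC))
E
python3 w.py w3
```

```text
3.43 [450.  126.7 118.4] [[-0.004, 0.96, 0.279], [0.0, 0.279, -0.96], [-1.0, -0.004, -0.001]] [-0.3   0.56 -0.05  2.12  0.05  0.48 -1.67] [ 0.3 -0.2  1.3]
```

View pics/s2z.png

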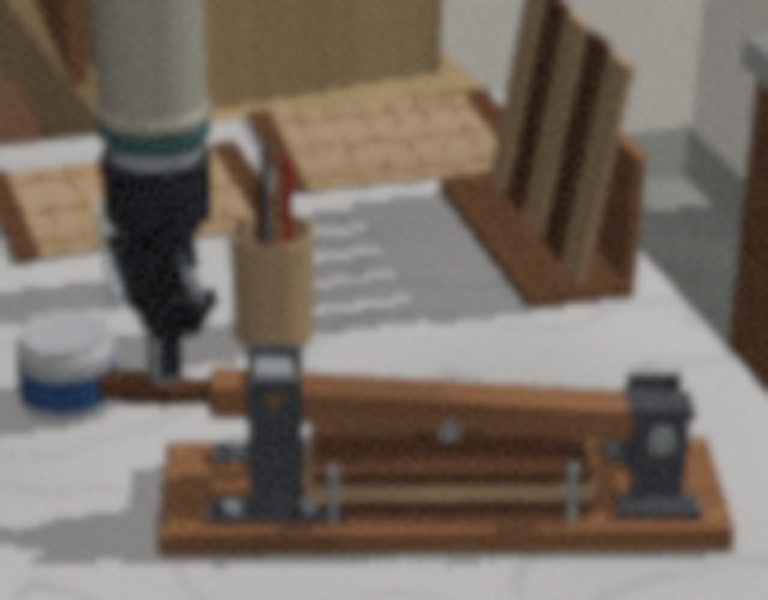

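View pics/w3.png

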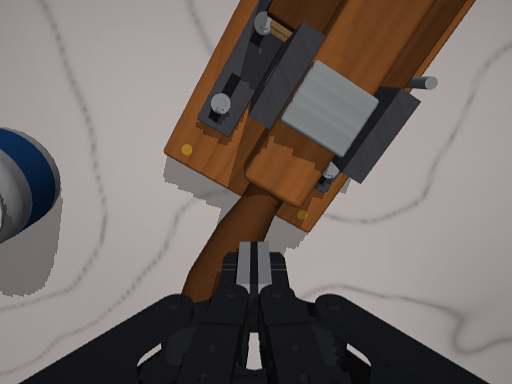

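>>> {"fn": "carry_out", "kwargs": {"linear": [[-5,1,-9],[-5,1,-9],[4,1,-9],[8,1,-9]], "roll": [0,0,0,0], "grip": [0,0,0,0]}}

```text
t: 3.77
position: [448.9, 135.9, 110.3]
tool_rot: [[-0.003, 0.96, 0.279], [0.001, 0.279, -0.96], [-1.0, -0.002, -0.001]]
ft_force: [-0.3, 0.2, 1.0]
grip_width: 0.1
```

>>> {"fn": "carry_out", "kwargs": {"linear": [[2,0,0],[4,0,0],[4,0,0]], "roll": [0,0,0], "grip": [0,0,0]}}

```text
t: 4.02
position: [448.5, 135.8, 105.8]
tool_rot: [[-0.004, 0.96, 0.279], [0.0, 0.279, -0.96], [-1.0, -0.003, -0.001]]
ft_force: [-0.4, 0.3, 0.7]
grip_width: 0.2
```

>>> {"fn": "carry_out", "kwargs": {"linear": [[2,0,0],[4,0,0],[4,0,0]], "roll": [0,0,0], "grip": [0,0,0]}}

```text
t: 4.27
position: [448.3, 135.7, 101.5]
tool_rot: [[-0.004, 0.96, 0.279], [0.0, 0.279, -0.96], [-1.0, -0.004, -0.001]]
ft_force: [-0.9, -0.2, -0.3]
grip_width: 0.1
```

>>> {"fn": "carry_out", "kwargs": {"linear": [[2,0,0],[4,0,0],[4,0,0]], "roll": [0,0,0], "grip": [0,0,0]}}

```text
t: 4.52
position: [448.1, 135.6, 97.2]
tool_rot: [[-0.004, 0.96, 0.279], [-0.0, 0.279, -0.96], [-1.0, -0.004, -0.001]]
ft_force: [-0.3, -0.2, 0.1]
grip_width: 0.0
```

```bash
python3 - <<'E'
from w import *
im=imaging.camera("side"); cv2.imwrite("pics/s3.png",im); cv2.imwrite("pics/s3z.png",cv2.resize(im[90:215,200:360],(768,600),interpolation=cv2.INTER_CUBIC))
E
python3 w.py w4
```

```text
4.62 [448.2 135.6  97.4] [[-0.004, 0.96, 0.279], [-0.0, 0.279, -0.96], [-1.0, -0.004, -0.001]] [-0.32  0.6  -0.04  2.13  0.05  0.42 -1.69] [ 0.8  0.1 -0.1]
```

View pics/s3z.png

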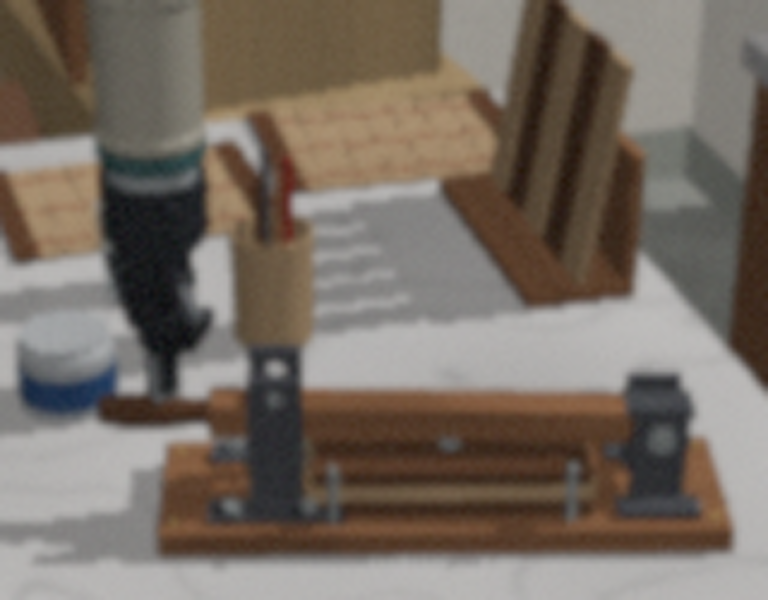

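View pics/w4.png

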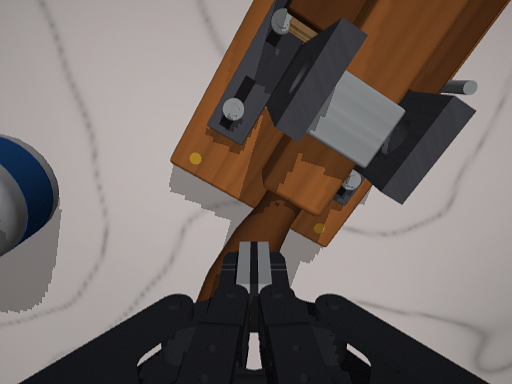

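>>> {"fn": "carry_out", "kwargs": {"linear": [[2,0,0],[4,0,0],[4,0,0]], "roll": [0,0,0], "grip": [0,0,0]}}

```text
t: 4.87
position: [448.2, 135.7, 93.1]
tool_rot: [[-0.004, 0.96, 0.279], [-0.0, 0.279, -0.96], [-1.0, -0.004, -0.001]]
ft_force: [0.3, 0.5, 0.3]
grip_width: 0.1
```

>>> {"fn": "carry_out", "kwargs": {"linear": [[2,0,0],[4,0,0],[4,0,0]], "roll": [0,0,0], "grip": [0,0,0]}}

```text
t: 5.12
position: [448.1, 135.7, 88.9]
tool_rot: [[-0.005, 0.96, 0.279], [-0.0, 0.279, -0.96], [-1.0, -0.004, -0.001]]
ft_force: [0.1, 1.5, 1.3]
grip_width: 0.1
```

```bash
python3 - <<'E'
from w import *
im=imaging.camera("side"); cv2.imwrite("pics/s4.png",im); cv2.imwrite("pics/s4z.png",cv2.resize(im[130:200,200:300],(800,560),interpolation=cv2.INTER_CUBIC))
im=imaging.camera("top"); cv2.imwrite("pics/t4.png",im); cv2.imwrite("pics/t4z.png",cv2.resize(im[120:230,160:270],(600,600),interpolation=cv2.INTER_CUBIC))
E
python3 w.py w5
```

```text
5.27 [448.1 135.6  89. ] [[-0.004, 0.96, 0.279], [-0.0, 0.279, -0.96], [-1.0, -0.004, -0.001]] [-0.33  0.61 -0.04  2.13  0.05  0.4  -1.7 ] [-0.4  0.9  0. ]
```

View pics/s4z.png

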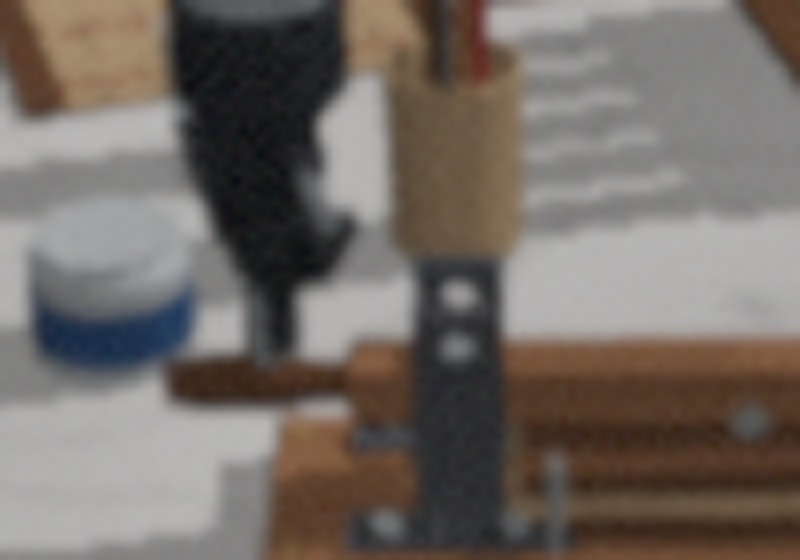

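View pics/t4z.png

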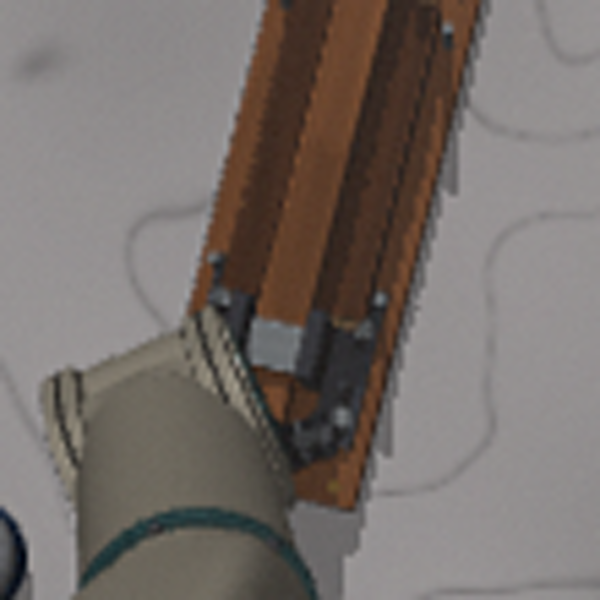

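View pics/w5.png

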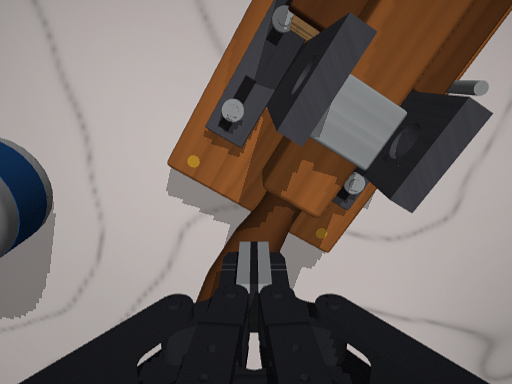

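```bash
python3 - <<'E'
from w import *
S=imaging.camera_info("side")
for z in (60,70,80,90,100): 
    print(z,[np.round((np.array(proj(S,(x,y,z)))-[200,130])*8) for x,y in [(448,135.6)]])
print([ (z,np.round((np.array(proj(S,(796-365*.969,46+365*.247,z)))-[200,130])*8)) for z in (62,76,90)])
print(onz(S,200+255/8,130+380/8,76))
i=load("w5")[1]
print("wrist proj tip", proj(i,(448,135.6,70)),proj(i,(448,135.6,90)))
print("handle axis pt",onz(i,262,222,80),onz(i,225,262,80),onz(i,300,188,90))
E
```

```text
60 [array([272., 407.])]
70 [array([271., 387.])]
80 [array([269., 368.])]
90 [array([268., 348.])]
100 [array([267., 328.])]
[(62, array([259., 404.])), (76, array([257., 377.])), (90, array([255., 349.]))]
[440.99267616 133.74951612  76.        ]
wrist proj tip (np.float64(253.62511839925708), np.float64(238.15483403938714)) (np.float64(253.58906663007772), np.float64(257.07463223884196))
handle axis pt [462.65787365 135.52299476  80.        ] [435.44459432 147.46110019  80.        ] [487.71115451 125.44859536  90.        ]
```

```bash
python3 - <<'E'
from w import *
np.set_printoptions(precision=1,suppress=True)
S=imaging.camera_info("side");T=imaging.camera_info("top")
im,i=load("w5")
cv2.imwrite("pics/w5z.png",cv2.resize(im[10:290,160:500],(728,600),interpolation=cv2.INTER_CUBIC))
print(tri(i,(320,214),S,(243.75,173.1)))
# cheek top near front corner w5 (411,212)?; side near cheek top left corner
print(tri(i,(411,212),S,(200+417/8,130+262/8)))
print(tri(i,(404,150),S,(200+458/8,130+346/8)))
for p in [(340,70),(405,118),(365,168),(312,130)]: print([onz(i,*p,z) for z in (99,103)])
E
```

```text
(array([480.6, 115.1,  97.8]), np.float64(0.8161913199443781))
(array([506.2, 103.1, 141.3]), np.float64(4.052050541068703))
(array([520.3,  93.7, 102.9]), np.float64(5.211714610576126))
[array([538.8, 128.3,  99. ]), array([538.4, 129.2, 103. ])]
[array([529.3,  97.3,  99. ]), array([529.3,  99.1, 103. ])]
[array([506. , 104.6,  99. ]), array([506.7, 106.2, 103. ])]
[array([514.6, 130.8,  99. ]), array([515. , 131.7, 103. ])]
```

View pics/w5z.png

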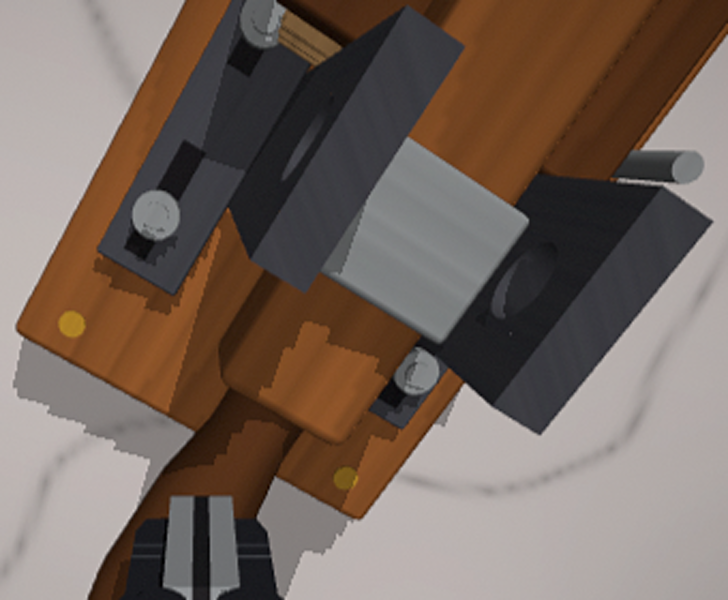

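```bash
python3 - <<'E'
from w import *
im,i=load("w5")
for z in (60,65,70,75,80,85,90): print(z,proj(i,(458.5,138.7,z)),proj(i,(437.5,132.5,z)))
E
```

```text
60 (np.float64(253.589487290241), np.float64(212.3121405825255)) (np.float64(253.68955673044613), np.float64(247.24888743683366))
65 (np.float64(253.58054387248734), np.float64(215.84769681681226)) (np.float64(253.68345271958034), np.float64(251.52589512888082))
70 (np.float64(253.5711230580206), np.float64(219.57197988590642)) (np.float64(253.67703542005256), np.float64(256.0224204539357))
75 (np.float64(253.56118557372739), np.float64(223.50051543167342)) (np.float64(253.670280077263), np.float64(260.75580866517623))
80 (np.float64(253.55068771729302), np.float64(227.65058006974976)) (np.float64(253.66315925807353), np.float64(265.74528183562046))
85 (np.float64(253.5395807146822), np.float64(232.04145539353559)) (np.float64(253.65564247845074), np.float64(271.01219976434254))
90 (np.float64(253.52780996242927), np.float64(236.69472751569083)) (np.float64(253.64769576721628), np.float64(276.5803656512618))
```

>>> {"fn": "carry_out", "kwargs": {"linear": [[1,0,0],[2,0,0],[2,0,0]], "roll": [0,0,0], "grip": [0,0,0]}}

```text
t: 5.52
position: [448.1, 135.7, 87.1]
tool_rot: [[-0.004, 0.96, 0.279], [-0.0, 0.279, -0.96], [-1.0, -0.004, -0.001]]
ft_force: [-1.9, 0.9, 2.8]
grip_width: -0.0
```

>>> {"fn": "carry_out", "kwargs": {"linear": [[1,0,0],[2,0,0],[2,0,0]], "roll": [0,0,0], "grip": [0,0,0]}}

```text
t: 5.77
position: [448.2, 135.8, 86.4]
tool_rot: [[-0.004, 0.96, 0.279], [0.0, 0.279, -0.96], [-1.0, -0.004, -0.001]]
ft_force: [-2.8, -1.1, 20.0]
grip_width: -0.0
```

```bash
python3 - <<'E'
from w import *
im=imaging.camera("side"); cv2.imwrite("pics/s5.png",im); cv2.imwrite("pics/s5z.png",cv2.resize(im[130:200,200:300],(800,560),interpolation=cv2.INTER_CUBIC))
E
python3 w.py w6
```

```text
5.87 [448.2 135.7  86.4] [[-0.004, 0.96, 0.279], [0.0, 0.279, -0.96], [-1.0, -0.004, -0.001]] [-0.33  0.62 -0.04  2.13  0.05  0.39 -1.7 ] [-4.8 -0.6 19.8]
```

View pics/s5z.png

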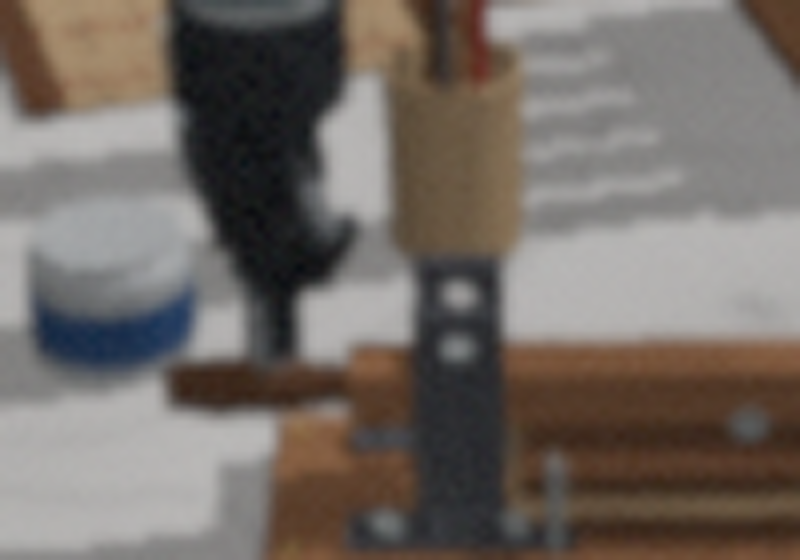

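```bash
python3 - <<'E'
from w import *
np.set_printoptions(precision=1,suppress=True)
im,i=load("w5"); f=lambda u,v:(160+u/2.1412,10+v/2.143)
for z in (105,115,125,135,145):
    a=[onz(i,*f(*p),z) for p in [(662,188),(495,402),(713,222),(540,434)]]
    b=[onz(i,*f(*p),z) for p in [(462,45),(305,292)]]
    print(z,np.linalg.norm(a[0]-a[1]),np.linalg.norm(a[2]-a[3]),np.linalg.norm(b[0]-b[1]),a[3],b[1],np.linalg.norm(a[3]-b[1]))
print(i["origin"])
E
```

```text
105 45.694115378440074 46.69203486250763 46.779747171515 [494.8  81.  105. ] [508.3 133.5 105. ] 54.206689242602344
115 42.11643799339724 43.03622413489596 43.11706889998155 [497.4  87.1 115. ] [509.8 135.5 115. ] 49.96250933857884
125 38.53876060835441 39.38041340728435 39.45439062844816 [499.9  93.2 125. ] [511.3 137.5 125. ] 45.71832943455541
135 34.96108322331152 35.72460267967258 35.791712356914765 [502.5  99.3 135. ] [512.8 139.5 135. ] 41.47414953053189
145 31.383405838268573 32.06879195206097 32.12903408538144 [505.1 105.4 145. ] [514.3 141.4 145. ] 37.22996962650844
[527.5 158.7 232.7]
```

```bash
python3 - <<'E'
from w import *
im,i=load("w6")
cv2.imwrite("pics/w6z.png",cv2.resize(im[40:220,250:500],(800,576),interpolation=cv2.INTER_CUBIC))
E
```

```text
(no output)
```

View pics/w6z.png

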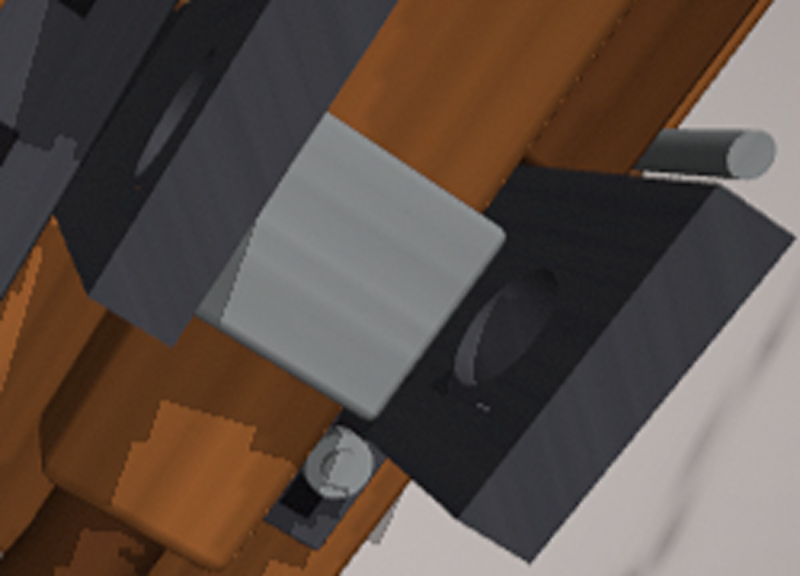

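```bash
python3 - <<'E'
from w import *
np.set_printoptions(precision=1,suppress=True)
im,i=load("w6"); f=lambda u,v:(250+u/3.2,40+v/3.2)
P=lambda p,z:onz(i,*f(*p),z)
o1,o2,i1,i2=[P(p,125) for p in [(795,238),(530,562),(718,185),(458,517)]]
print(o1,o2,i1,i2,np.linalg.norm(o1-o2),np.linalg.norm(i1-i2),[np.arctan2(*(a-b)[:2][::-1]) for a,b in ((o1,o2),(i1,i2))])
print("near cheek outer mid",(o1+o2)/2)
f2=P((170,345),125); print('far cheek inner corner',f2)
for z in (97,99,101,103,105,107): 
    a=P((505,232),z);b=P((372,418),z);print(z,np.linalg.norm(a-b),a,b,np.arctan2(*(a-b)[:2][::-1]))
    print(np.linalg.norm(P((372,418),z)-P((200,312),z)))
E
```

```text
[538.   83.3 125. ] [499.9  93.2 125. ] [540.4  92.8 125. ] [502.4 102.7 125. ] 39.417895016375795 39.19789973699911 [np.float64(-0.2538900432334278), np.float64(-0.254199351298386)]
near cheek outer mid [519.   88.3 125. ]
far cheek inner corner [511.3 137.7 125. ]
97 27.130676642306415 [531.6  97.5  97. ] [505.2 104.   97. ] -0.24217142048258097
26.715198865365124
99 26.723186690835277 [531.5  98.4  99. ] [505.6 104.8  99. ] -0.24217142048258172
26.313949193906073
101 26.315696739364306 [531.5  99.3 101. ] [505.9 105.6 101. ] -0.24217142048258092
25.91269952244702
103 25.908206787893167 [531.4 100.2 103. ] [506.2 106.4 103. ] -0.24217142048258167
25.511449850987926
105 25.5007168364222 [531.3 101.1 105. ] [506.6 107.3 105. ] -0.24217142048258083
25.110200179528903
107 25.09322688495106 [531.3 102.1 107. ] [506.9 108.1 107. ] -0.2421714204825816
24.708950508069837
```

>>> {"fn": "carry_out", "kwargs": {"linear": [[-40,0,0],[-80,0,0],[-120,0,0],[-130,20,30],[-130,27,65]], "roll": [0,0,0,-0.12,-0.24], "grip": [0,0,0,0.5,0.5], "force": 20}}

```text
t: 6.28
position: [497.1, 84.3, 220.3]
tool_rot: [[0.007, 0.86, 0.51], [0.004, 0.51, -0.86], [-1.0, 0.008, 0.0]]
ft_force: [2.0, -0.7, -0.2]
grip_width: 23.4
```

```bash
cat > go.py <<'E'
import sys
from h import *
s=status.observe();R=np.array(s["tool_rot"]);p=np.array(s["position"])
g=np.array([float(a) for a in sys.argv[1:4]])
phi=np.arctan2(R[1,1],R[0,1])
print("pos",np.round(p,1),"phi",round(phi,3),"q7",round(s["q"][6],2),"shift",np.round(R.T@(g-p),1), "roll", [round(-((float(sys.argv[4])-phi)+k),3) for k in (-2*np.pi,0,2*np.pi)] if len(sys.argv)>4 else "", "f",np.round(s["ft_force"],1),"w",round(s["grip_width"],1))
E
python3 go.py 626 -214 200 -2.82
```

```text
pos [497.1  84.3 220.3] phi 0.535 q7 -1.33 shift [ 20.1 -41.5 322.3] roll [np.float64(9.639), np.float64(3.355), np.float64(-2.928)] f [ 2.  -0.7 -0.2] w 23.4
```

>>> {"fn": "carry_out", "kwargs": {"linear": [[4,-6,40],[8,-12,80],[12,-18,120],[14,-22,160],[16,-26,200]], "roll": [-0.12,-0.24,-0.36,-0.48,-0.6], "grip": [0.5,0.5,0.5,0.5,0.5]}}

```text
t: 6.7
position: [577.1, -103.3, 203.7]
tool_rot: [[0.006, 0.417, 0.909], [0.004, 0.909, -0.417], [-1.0, 0.006, 0.004]]
ft_force: [1.1, 0.9, 0.2]
grip_width: 42.6
```

```bash
python3 go.py 626 -214 200 -2.82
```

```text
pos [ 577.1 -103.3  203.7] phi 1.141 q7 -0.48 shift [  3.6 -80.3  90.6] roll [np.float64(10.244), np.float64(3.961), np.float64(-2.322)] f [1.1 0.9 0.2] w 42.6
```

>>> {"fn": "carry_out", "kwargs": {"linear": [[0,-20,22],[0,-40,45],[0,-60,68],[0,-80,90],[0,-80,90]], "roll": [-0.12,-0.24,-0.36,-0.48,-0.6], "grip": [0.5,0.5,0.5,0.5,0.5]}}

```text
t: 7.12
position: [626.3, -222.6, 202.4]
tool_rot: [[0.007, -0.166, 0.986], [-0.002, 0.986, 0.166], [-1.0, -0.003, 0.007]]
ft_force: [-0.2, -1.2, -0.4]
grip_width: 42.5
```

>>> {"fn": "carry_out", "kwargs": {"linear": [[0,0,0],[0,0,0],[0,0,0],[0,0,0],[0,0,0]], "roll": [-0.12,-0.24,-0.36,-0.48,-0.6], "grip": [0.5,0.5,0.5,0.5,0.5]}}

```text
t: 7.53
position: [626.0, -223.0, 201.7]
tool_rot: [[0.007, -0.698, 0.716], [-0.001, 0.716, 0.698], [-1.0, -0.006, 0.004]]
ft_force: [-0.2, 0.9, -1.2]
grip_width: 42.6
```

>>> {"fn": "carry_out", "kwargs": {"linear": [[0,0,0],[0,0,0],[0,0,0],[0,0,0],[0,0,0]], "roll": [-0.12,-0.24,-0.36,-0.48,-0.6], "grip": [0.5,0.5,0.5,0.5,0.5]}}

```text
t: 7.95
position: [625.7, -223.4, 201.0]
tool_rot: [[0.006, -0.981, 0.192], [-0.001, 0.192, 0.981], [-1.0, -0.006, -0.0]]
ft_force: [0.3, -0.8, 0.4]
grip_width: 42.5
```

```bash
python3 go.py 626 -214 200 -2.82
```

```text
pos [ 625.7 -223.4  201. ] phi 2.948 q7 1.22 shift [1.  1.5 9.3] roll [np.float64(12.052), np.float64(5.768), np.float64(-0.515)] f [ 0.3 -0.8  0.4] w 42.5
```

>>> {"fn": "carry_out", "kwargs": {"linear": [[20,1,9],[40,1,9],[60,1,9],[80,1,9],[90,1,9]], "roll": [-0.12,-0.24,-0.36,-0.48,-0.515], "grip": [0.5,0.5,0.5,0.5,0.5]}}

```text
t: 8.37
position: [625.2, -214.8, 107.7]
tool_rot: [[0.002, -0.947, -0.32], [-0.0, -0.32, 0.947], [-1.0, -0.002, -0.001]]
ft_force: [-0.3, -0.6, 0.1]
grip_width: 42.6
```

```bash
python3 w.py w7;python3 go.py 626 -214 30 -2.82
```

```text
8.42 [ 624.5 -214.7  106.6] [[0.0, -0.948, -0.318], [0.0, -0.318, 0.948], [-1.0, -0.0, 0.0]] [ 0.72  0.91 -0.8   1.58  0.75  0.98  1.58] [-1.2  0.2 -1.4]
pos [ 624.5 -214.7  106.6] phi -2.818 q7 1.58 shift [76.6 -1.6  0.2] roll [np.float64(6.285), np.float64(0.002), np.float64(-6.281)] f [-1.2  0.2 -1.4] w 42.5
```

View pics/w7.png

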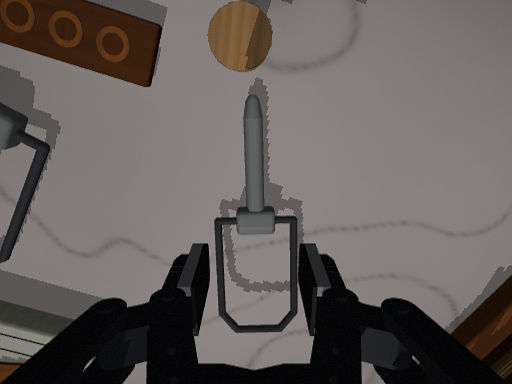

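```bash
python3 - <<'E'
from w import *
np.set_printoptions(precision=1,suppress=True)
im,i=load("w7")
a=onz(i,256,209.5,8);b=onz(i,252.3,95,8);print(a,b,np.linalg.norm(a-b),np.arctan2(*(b-a)[:2][::-1]))
print(onz(i,256,209.5,8)+12*(b-a)/np.linalg.norm(b-a))
c=onz(i,257,327,30);print("bar", [onz(i,257,327,z) for z in (8,20,30,40)])
print("spool",onz(i,240,36,50))
E
```

```text
[ 639.1 -208.     8. ] [ 558.1 -238.4    8. ] 86.4935971825823 -2.7823984028948825
[ 627.8 -212.2    8. ]
bar [array([ 745.7, -170.7,    8. ]), array([ 735.9, -174.1,   20. ]), array([ 727.7, -177. ,   30. ]), array([ 719.5, -179.9,   40. ])]
spool [ 528.7 -255.3   50. ]
```

>>> {"fn": "carry_out", "kwargs": {"linear": [[20,-4,1],[40,-4,1],[60,-4,1],[70,-4,1],[74,-4,1]], "roll": [-0.036,-0.036,-0.036,-0.036,-0.036], "grip": [0.5,0.5,0.5,0.5,0.5]}}

```text
t: 8.83
position: [627.2, -212.7, 31.3]
tool_rot: [[-0.002, -0.937, -0.35], [0.0, -0.35, 0.937], [-1.0, 0.002, 0.001]]
ft_force: [0.1, -0.5, -0.3]
grip_width: 42.9
```

```bash
python3 w.py w8;python3 go.py 628 -212 20 -2.782; python3 - <<'E'
from h import *
im=imaging.camera("side"); cv2.imwrite("pics/s8z.png",cv2.resize(im[190:290,260:380],(720,600),interpolation=cv2.INTER_CUBIC))
E
```

```text
8.88 [ 627.5 -212.5   31.6] [[-0.001, -0.937, -0.351], [0.0, -0.351, 0.937], [-1.0, 0.001, 0.001]] [ 0.69  1.01 -0.75  1.6   0.83  0.88  1.55] [ 0.6 -0.3 -0.9]
pos [ 627.5 -212.5   31.6] phi -2.783 q7 1.55 shift [11.6 -0.6  0.3] roll [np.float64(6.282), np.float64(-0.001), np.float64(-6.285)] f [ 0.6 -0.3 -0.9] w 42.4
```

View pics/w8.png

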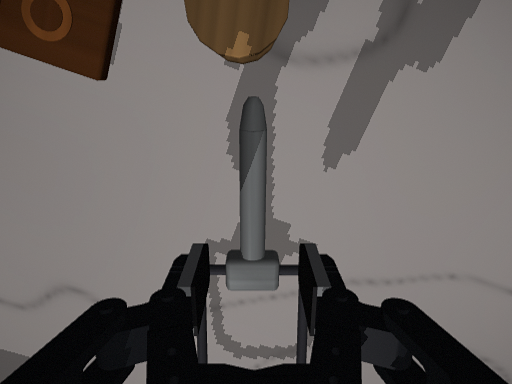

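View pics/s8z.png

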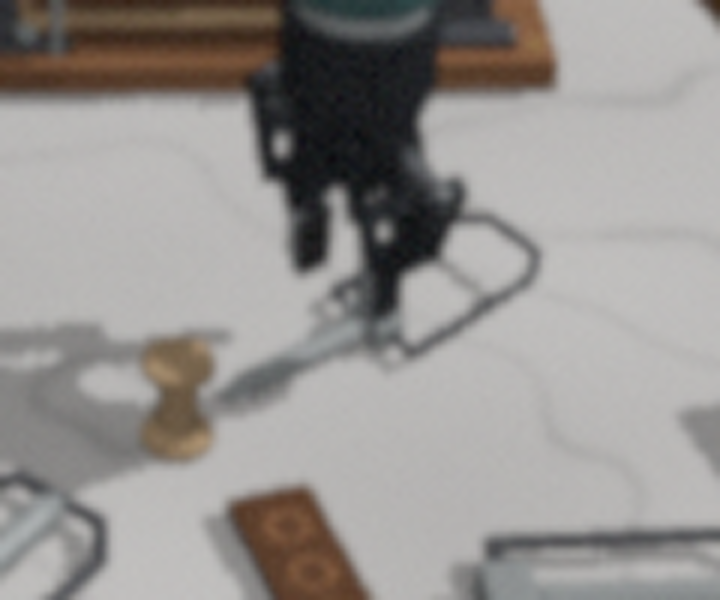

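>>> {"fn": "carry_out", "kwargs": {"linear": [[5,0,0],[10,0,0],[13,0,0],[13,0,0]], "roll": [0,0,0,0], "grip": [0.5,0.5,0.5,0.5]}}

```text
t: 9.27
position: [627.9, -212.7, 19.4]
tool_rot: [[-0.0, -0.937, -0.351], [0.0, -0.351, 0.937], [-1.0, 0.0, 0.0]]
ft_force: [0.5, -0.4, -0.2]
grip_width: 42.5
```

```bash
python3 w.py w9; python3 - <<'E'
from h import *
im=imaging.camera("side"); cv2.imwrite("pics/s9z.png",cv2.resize(im[190:290,260:380],(720,600),interpolation=cv2.INTER_CUBIC))
E
```

```text
9.32 [ 628.  -212.6   19.7] [[0.0, -0.937, -0.351], [0.0, -0.351, 0.937], [-1.0, -0.0, 0.0]] [ 0.68  1.02 -0.73  1.6   0.85  0.87  1.54] [-0.5  0.3 -0.7]
```

View pics/w9.png

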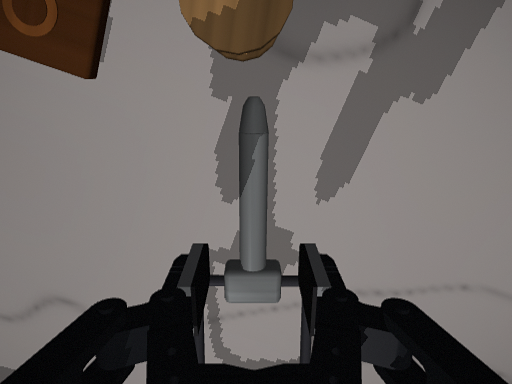

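View pics/s9z.png

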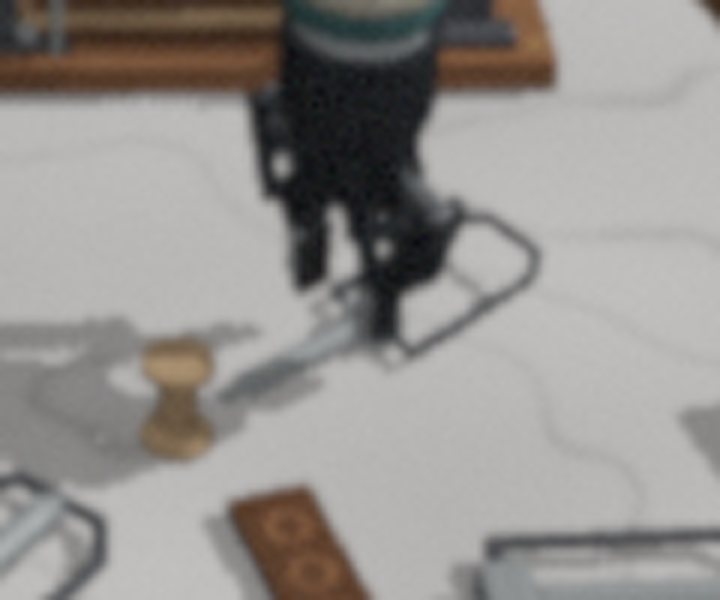

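```bash
python3 - <<'E'
from w import *
im,i=load("w9")
p=np.array([628,-212.6,19.7]);R=np.array([[0,-.937,-.351],[0,-.351,.937],[-1,0,0]])
for yy in (11,0,-11):
  for xx in (19,10,0,-6,-12): print(yy,xx,[np.round(proj(i,p+R@np.array([xx,yy,s*21.2])),1) for s in (-1,1)])
print(proj(i,(639,-208,8)),proj(i,(628,-212.2,8)))
cv2.imwrite("pics/w9z.png",cv2.resize(im[200:350,150:350],(800,600),interpolation=cv2.INTER_CUBIC))
E
```

```text
11 19 [array([213.2, 220.7]), array([293.2, 220.8])]
11 10 [array([211.1, 227.9]), array([295.2, 228. ])]
11 0 [array([208.6, 236.8]), array([297.7, 236.9])]
11 -6 [array([206.9, 242.7]), array([299.3, 242.8])]
11 -12 [array([205.1, 249.1]), array([301.1, 249.1])]
0 19 [array([213.9, 239.4]), array([292.4, 239.5])]
0 10 [array([212. , 247.4]), array([294.4, 247.5])]
0 0 [array([209.5, 257.3]), array([296.7, 257.4])]
0 -6 [array([207.9, 263.8]), array([298.3, 263.9])]
0 -12 [array([206.2, 270.8]), array([300. , 270.8])]
-11 19 [array([214.7, 257.5]), array([291.7, 257.5])]
-11 10 [array([212.8, 266.2]), array([293.5, 266.2])]
-11 0 [array([210.4, 276.9]), array([295.8, 276.9])]
-11 -6 [array([208.9, 283.9]), array([297.3, 284. ])]
-11 -12 [array([207.3, 291.5]), array([298.9, 291.5])]
(np.float64(253.9944757907893), np.float64(265.98452199985843)) (np.float64(253.88364295464163), np.float64(246.1451786019523))
```

View pics/w9z.png

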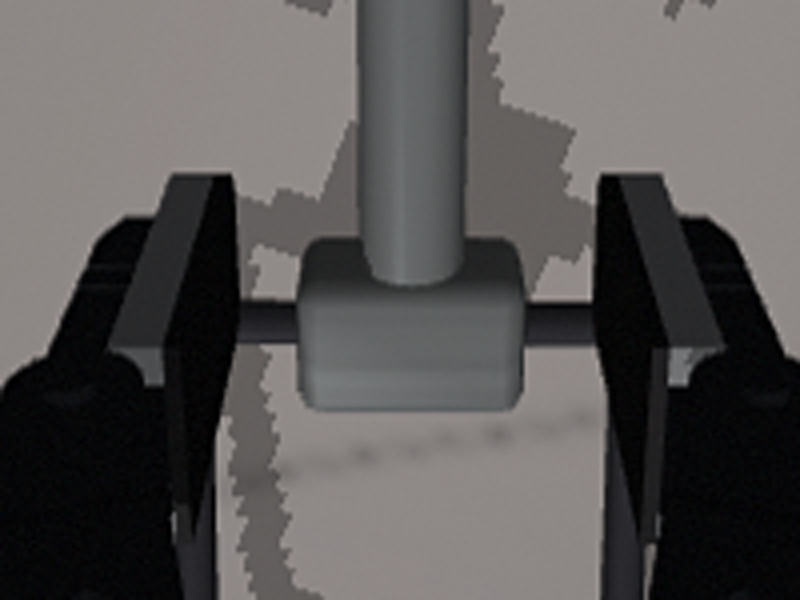

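>>> {"fn": "carry_out", "kwargs": {"linear": [[0,0,0],[2,0,0],[4,0,0],[6,0,0],[6,0,0]], "roll": [0,0,0,0,0], "grip": [0.32,0.32,0.32,0.32,0.32]}}

```text
t: 9.78
position: [627.8, -212.5, 13.3]
tool_rot: [[-0.001, -0.936, -0.351], [0.0, -0.351, 0.936], [-1.0, 0.0, 0.0]]
ft_force: [-0.1, 0.8, -0.4]
grip_width: 27.1
```

>>> {"fn": "carry_out", "kwargs": {"linear": [[2,0,0],[4,0,0],[5,0,0],[5,0,0]], "roll": [0,0,0,0], "grip": [0.32,0.32,0.32,0.32]}}

```text
t: 10.12
position: [627.6, -212.5, 7.9]
tool_rot: [[-0.001, -0.936, -0.351], [0.0, -0.351, 0.936], [-1.0, 0.001, 0.001]]
ft_force: [0.4, -0.6, 0.7]
grip_width: 27.2
```

```bash
python3 w.py w10; python3 - <<'E'
from w import *
im,i=load("w10")
cv2.imwrite("pics/w10z.png",cv2.resize(im[200:350,150:350],(800,600),interpolation=cv2.INTER_CUBIC))
im=imaging.camera("side"); cv2.imwrite("pics/s10z.png",cv2.resize(im[215:275,300:372],(720,600),interpolation=cv2.INTER_CUBIC))
E
```

```text
10.17 [ 627.7 -212.5    8.1] [[-0.001, -0.936, -0.351], [0.0, -0.351, 0.936], [-1.0, 0.001, 0.001]] [ 0.68  1.04 -0.72  1.6   0.86  0.85  1.53] [-1.6 -0.8  0.7]
```

View pics/w10z.png

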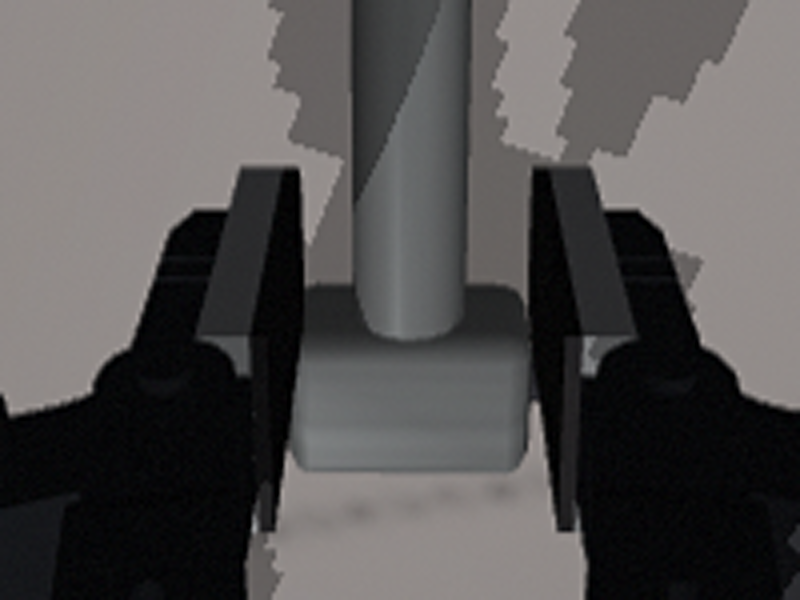

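View pics/s10z.png

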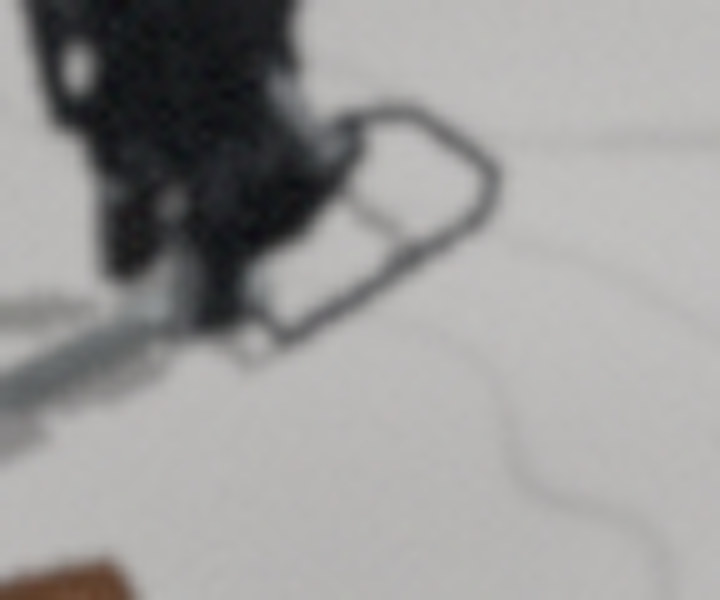

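>>> {"fn": "carry_out", "kwargs": {"linear": [[2,0,0],[4,0,0],[6,0,0],[6,0,0]], "roll": [0,0,0,0], "grip": [0.32,0.32,0.32,0.32]}}

```text
t: 10.55
position: [627.5, -212.5, 1.7]
tool_rot: [[-0.001, -0.936, -0.351], [0.0, -0.351, 0.936], [-1.0, 0.001, 0.001]]
ft_force: [-0.4, -0.2, -0.9]
grip_width: 27.0
```

>>> {"fn": "carry_out", "kwargs": {"linear": [[1,0,0],[2,0,0],[3,0,0],[3,0,0]], "roll": [0,0,0,0], "grip": [0.32,0.32,0.32,0.32]}}

```text
t: 10.88
position: [627.3, -212.5, -1.6]
tool_rot: [[-0.002, -0.936, -0.351], [0.0, -0.351, 0.936], [-1.0, 0.001, 0.001]]
ft_force: [-0.4, 0.2, 0.1]
grip_width: 27.2
```

>>> {"fn": "carry_out", "kwargs": {"linear": [[1,0,0],[1,0,0],[1,0,0],[1,0,0],[1,0,0]], "roll": [0,0,0,0,0], "grip": [0.25,0.1,0.1,0.1,0.1], "force": 60}}

```text
t: 11.3
position: [628.2, -212.8, -1.4]
tool_rot: [[0.0, -0.937, -0.351], [-0.0, -0.351, 0.937], [-1.0, 0.0, -0.0]]
ft_force: [-0.7, -0.8, 5.5]
grip_width: 11.4
```

```bash
python3 w.py w11; python3 - <<'E'
from w import *
im,i=load("w11")
cv2.imwrite("pics/w11z.png",cv2.resize(im[60:360,130:380],(500,600),interpolation=cv2.INTER_CUBIC))
E
```

```text
11.35 [ 628.2 -212.8   -1.4] [[0.0, -0.937, -0.351], [-0.0, -0.351, 0.937], [-1.0, 0.0, -0.0]] [ 0.68  1.05 -0.72  1.6   0.87  0.84  1.52] [-0.1 -1.1  5.4]
```

View pics/w11z.png

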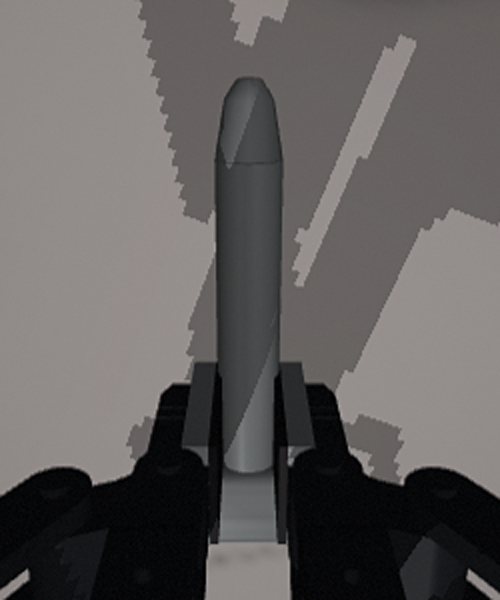

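>>> {"fn": "carry_out", "kwargs": {"linear": [[0,0,0],[0,0,0],[3,0,0],[5,0,0],[5,0,0]], "roll": [0,0,0,0,0], "grip": [0.3,0.3,0.3,0.3,0.3]}}

```text
t: 11.77
position: [628.7, -212.9, -2.2]
tool_rot: [[0.001, -0.937, -0.35], [-0.002, -0.35, 0.937], [-1.0, 0.0, -0.003]]
ft_force: [-9.2, -0.6, 28.0]
grip_width: 25.6
```

```bash
python3 w.py w12; python3 - <<'E'
from w import *
im,i=load("w12")
cv2.imwrite("pics/w12z.png",cv2.resize(im[60:360,130:380],(500,600),interpolation=cv2.INTER_CUBIC))
E
```

```text
11.82 [ 628.6 -212.9   -2.2] [[0.001, -0.937, -0.35], [-0.002, -0.35, 0.937], [-1.0, 0.0, -0.003]] [ 0.67  1.05 -0.71  1.6   0.88  0.84  1.52] [-8.6  0.3 28.3]
```

View pics/w12z.png

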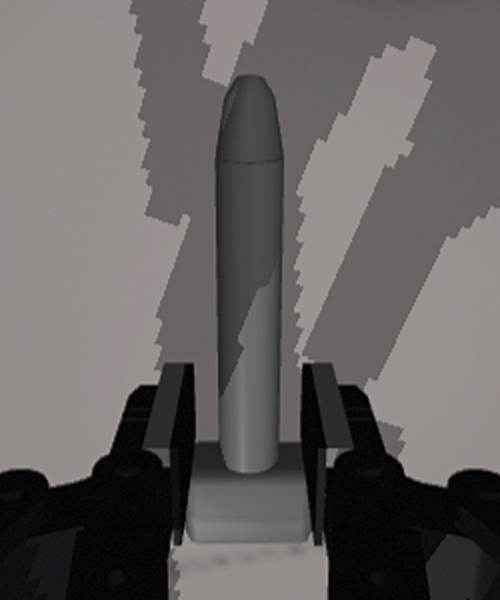

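>>> {"fn": "carry_out", "kwargs": {"linear": [[-2,0,0],[-3,0,0],[-3,0,0],[-3,0,0],[-3,0,0]], "roll": [0,0,0,0,0], "grip": [0.3,0.3,0.1,0.1,0.1], "force": 60}}

```text
t: 12.23
position: [628.8, -212.9, 1.0]
tool_rot: [[0.001, -0.937, -0.35], [-0.003, -0.35, 0.937], [-1.0, 0.0, -0.003]]
ft_force: [-1.6, -0.4, 6.7]
grip_width: 11.6
```

>>> {"fn": "carry_out", "kwargs": {"linear": [[-2,0,0],[-5,0,0],[-10,0,0],[-15,0,0],[-15,0,0]], "roll": [0,0,0,0,0], "grip": [0.1,0.1,0.1,0.1,0.1]}}

```text
t: 12.65
position: [629.4, -212.8, 16.9]
tool_rot: [[0.002, -0.937, -0.35], [-0.003, -0.35, 0.937], [-1.0, -0.001, -0.003]]
ft_force: [0.7, 0.6, -2.5]
grip_width: 11.2
```

```bash
python3 w.py w13; python3 - <<'E'
from w import *
im,i=load("w13")
cv2.imwrite("pics/w13z.png",cv2.resize(im[60:360,130:380],(500,600),interpolation=cv2.INTER_CUBIC))
im=imaging.camera("side"); cv2.imwrite("pics/s13z.png",cv2.resize(im[190:290,260:380],(720,600),interpolation=cv2.INTER_CUBIC))
E
```

```text
12.7 [ 629.2 -212.9   16.5] [[0.002, -0.937, -0.35], [-0.003, -0.35, 0.937], [-1.0, -0.001, -0.003]] [ 0.68  1.02 -0.73  1.6   0.85  0.86  1.53] [-0.4 -0.2 -2.2]
```

View pics/w13z.png

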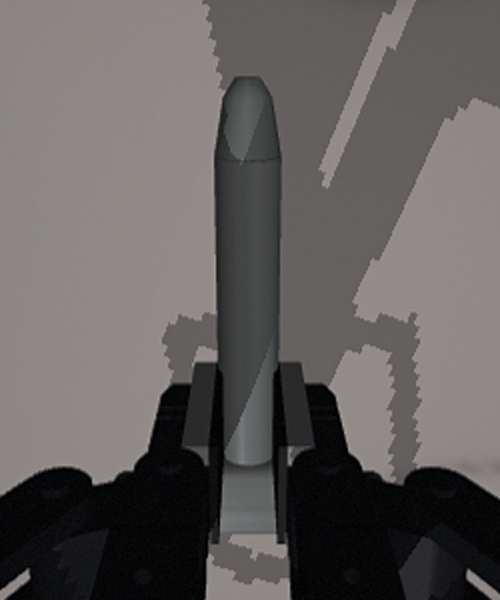

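View pics/s13z.png

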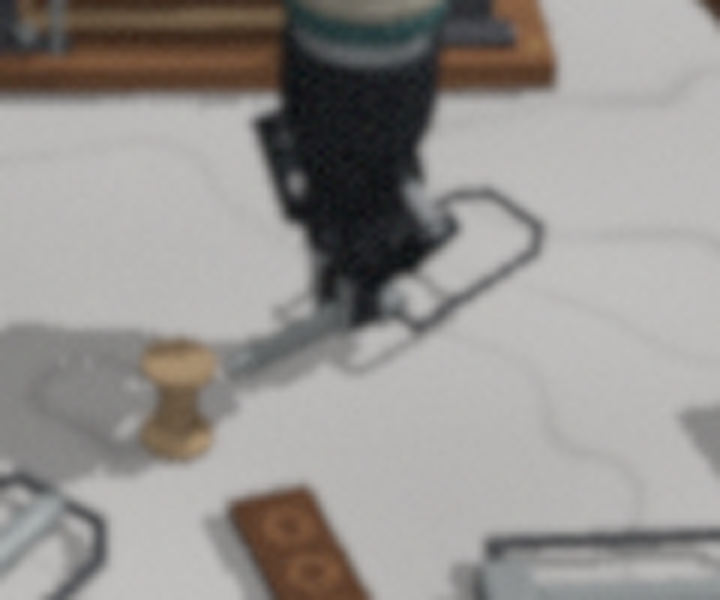

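>>> {"fn": "carry_out", "kwargs": {"linear": [[-30,0,0],[-65,0,0],[-100,0,0],[-125,0,0],[-140,0,0]], "roll": [0,0,0.05,0.15,0.27], "grip": [0.1,0.1,0.1,0.1,0.1], "force": 80}}

```text
t: 13.17
position: [630.2, -212.3, 159.6]
tool_rot: [[0.006, -0.997, -0.083], [-0.003, -0.083, 0.997], [-1.0, -0.005, -0.003]]
ft_force: [0.7, -0.2, -2.8]
grip_width: 10.6
```

```bash
python3 go.py 490 -30 150 1.321
```

```text
pos [ 630.2 -212.3  159.6] phi -3.059 q7 1.41 shift [  8.3 124.7 193.3] roll [np.float64(1.903), np.float64(-4.38), np.float64(-10.663)] f [ 0.7 -0.2 -2.8] w 10.6
```

>>> {"fn": "carry_out", "kwargs": {"linear": [[1,10,14],[2,20,28],[3,30,42],[3,36,56],[3,42,66]], "roll": [0.12,0.24,0.36,0.48,0.6], "grip": [0.1,0.1,0.1,0.1,0.1]}}

```text
t: 13.58
position: [581.9, -148.5, 156.1]
tool_rot: [[0.005, -0.867, 0.499], [-0.002, 0.499, 0.867], [-1.0, -0.005, 0.001]]
ft_force: [-0.6, 0.7, -1.8]
grip_width: 10.7
```

```bash
python3 go.py 490 -30 150 1.321
```

```text
pos [ 581.9 -148.5  156.1] phi 2.619 q7 0.77 shift [  5.4 138.8  56.8] roll [np.float64(7.582), np.float64(1.298), np.float64(-4.985)] f [-0.6  0.7 -1.8] w 10.7
```

>>> {"fn": "carry_out", "kwargs": {"linear": [[1,15,6],[1,30,12],[2,45,18],[2,58,24],[2,68,28]], "roll": [0.12,0.24,0.36,0.48,0.6], "grip": [0.1,0.1,0.1,0.1,0.1]}}

```text
t: 14.0
position: [535.8, -88.8, 153.7]
tool_rot: [[0.004, -0.43, 0.903], [-0.001, 0.903, 0.43], [-1.0, -0.003, 0.003]]
ft_force: [0.3, -0.7, -2.2]
grip_width: 10.5
```

```bash
python3 go.py 490 -30 150 1.321
```

```text
pos [535.8 -88.8 153.7] phi 2.015 q7 0.17 shift [  3.4  72.8 -16.1] roll [np.float64(6.977), np.float64(0.694), np.float64(-5.589)] f [ 0.3 -0.7 -2.2] w 10.5
```

>>> {"fn": "carry_out", "kwargs": {"linear": [[5,15,-3],[10,30,-6],[15,45,-9],[20,55,-12],[25,63,-14]], "roll": [0.12,0.24,0.36,0.48,0.6], "grip": [0.1,0.1,0.1,0.1,0.1]}}

```text
t: 14.42
position: [495.3, -36.7, 128.3]
tool_rot: [[0.004, 0.16, 0.987], [-0.001, 0.987, -0.16], [-1.0, -0.0, 0.004]]
ft_force: [0.2, 0.1, -2.9]
grip_width: 10.3
```

```bash
python3 go.py 490.7 -22.8 110 1.321; python3 w.py w14
```

```text
pos [495.3 -36.7 128.3] phi 1.411 q7 -0.42 shift [18.3 13.  -6.8] roll [np.float64(6.373), np.float64(0.09), np.float64(-6.194)] f [ 0.2  0.1 -2.9] w 10.3
14.47 [493.7 -35.3 127.6] [[0.001, 0.163, 0.987], [-0.0, 0.987, -0.163], [-1.0, -0.0, 0.001]] [ 0.2   0.58 -0.27  2.04  0.27  0.56 -0.42] [-1.1  0.8 -1.7]
```

View pics/w14.png

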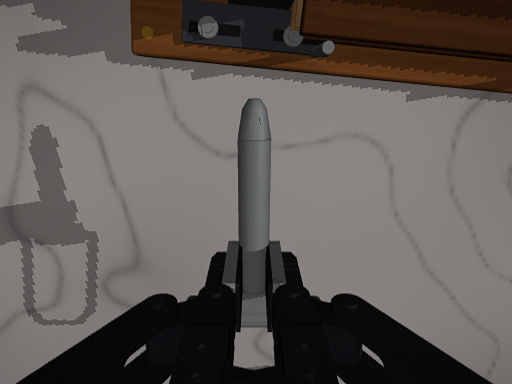

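```bash
python3 - <<'E'
from w import *
im=imaging.camera("side"); cv2.imwrite("pics/s14.png",im); cv2.imwrite("pics/s14z.png",cv2.resize(im[120:240,200:344],(720,600),interpolation=cv2.INTER_CUBIC))
im,i=load("w14"); cv2.imwrite("pics/w14z.png",cv2.resize(im[80:380,130:380],(500,600),interpolation=cv2.INTER_CUBIC))
E
```

```text
(no output)
```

View pics/s14z.png

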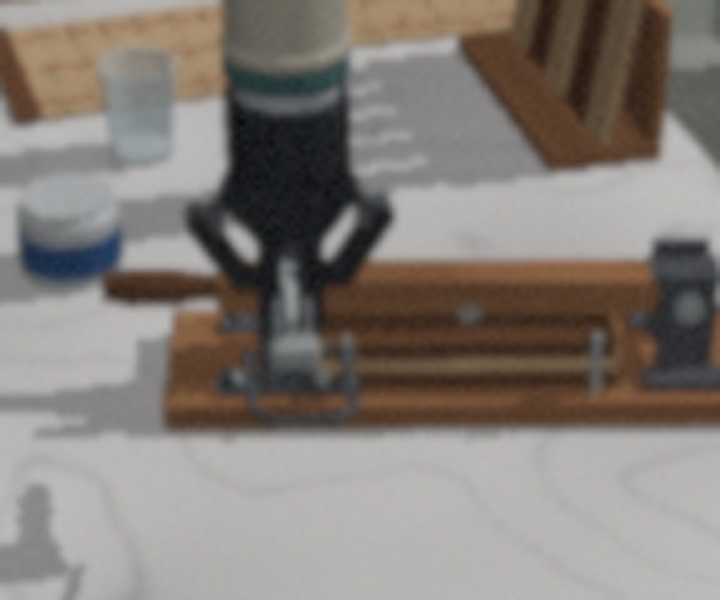

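View pics/w14z.png

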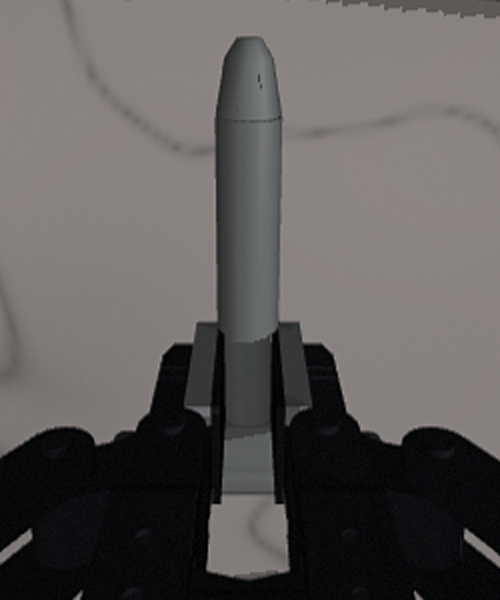

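```bash
python3 - <<'E'
from w import *
im,i=load("w14"); s=status.observe()
R=np.array(s["tool_rot"]);p=np.array([493.7,-35.3,127.6])
R=np.array([[.001,.163,.987],[0,.987,-.163],[-1,0,.001]])
def tool(u,v,yy):
    o,d=ray(i,u,v); o=R.T@(o-p);d=R.T@d; t=(yy-o[1])/d[1]; return np.round(o+t*d,1)
print(tool(254.5,98,74.7),tool(254.5,98.5,72.7),tool(254.5,98.5,76.7))
print("shoulder top edge",tool(253.5,292,-11.3))
for x in (-14,-10,-7,-4,0): print(x,"base of taper",np.round(proj(i,p+R@np.array([x,58.7,0])),1),"tip",np.round(proj(i,p+R@np.array([x,74.7,0])),1))
E
```

```text
[-26.   74.7   1.5] [ 6.6 72.7  1.7] [-64.3  76.7   1.3]
shoulder top edge [-15.2 -11.3   1.6]
-14 base of taper [250.2 138.4] tip [250.3  96. ]
-10 base of taper [250.3 136.7] tip [250.4  95.5]
-7 base of taper [250.4 135.5] tip [250.4  95.1]
-4 base of taper [250.4 134.3] tip [250.5  94.8]
0 base of taper [250.5 132.8] tip [250.5  94.3]
```

```bash
python3 go.py 493 -13 100 1.321
```

```text
pos [494.6 -36.3 128. ] phi 1.418 q7 -0.41 shift [28.  22.8 -5.2] roll [np.float64(6.38), np.float64(0.097), np.float64(-6.187)] f [ 0.6  0.2 -2.5] w 10.7
```

>>> {"fn": "carry_out", "kwargs": {"linear": [[10,8,-2],[18,15,-4],[24,20,-5],[28,23,-5],[28,23,-5]], "roll": [0.05,0.097,0.097,0.097,0.097], "grip": [0.1,0.1,0.1,0.1,0.1]}}

```text
t: 14.93
position: [493.4, -12.3, 99.4]
tool_rot: [[0.001, 0.244, 0.97], [-0.001, 0.97, -0.244], [-1.0, -0.0, 0.001]]
ft_force: [0.9, 0.3, -2.3]
grip_width: 10.6
```

```bash
python3 go.py 493 -13 100 1.321; python3 w.py w15; python3 - <<'E'
from w import *
im=imaging.camera("side"); cv2.imwrite("pics/s15.png",im); cv2.imwrite("pics/s15z.png",cv2.resize(im[140:220,220:300],(600,600),interpolation=cv2.INTER_CUBIC))
im=imaging.camera("top"); cv2.imwrite("pics/t15.png",im); cv2.imwrite("pics/t15z.png",cv2.resize(im[140:240,180:280],(600,600),interpolation=cv2.INTER_CUBIC))
E
```

```text
pos [493.4 -12.3  99.4] phi 1.324 q7 -0.54 shift [-0.6 -0.8 -0.2] roll [np.float64(6.286), np.float64(0.003), np.float64(-6.28)] f [ 0.9  0.3 -2.3] w 10.6
14.98 [493.5 -12.8  99.8] [[0.002, 0.245, 0.969], [-0.001, 0.969, -0.245], [-1.0, -0.001, 0.002]] [ 0.11  0.62 -0.21  2.06  0.27  0.49 -0.54] [ 0.9 -0.3 -1.6]
```

View pics/s15z.png

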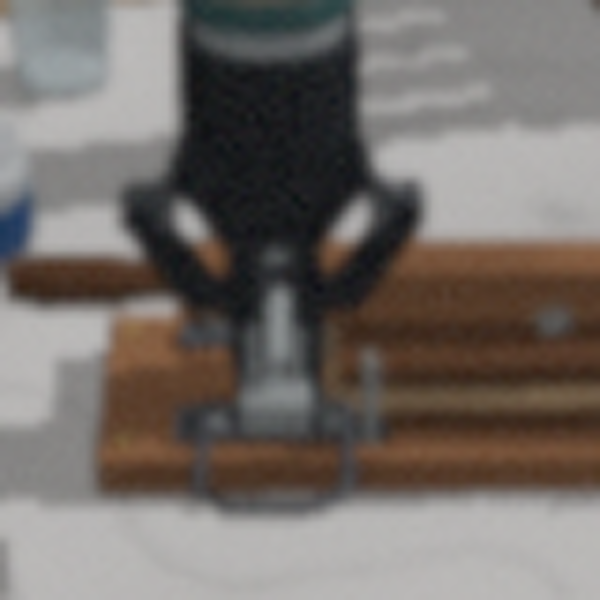

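View pics/w15.png

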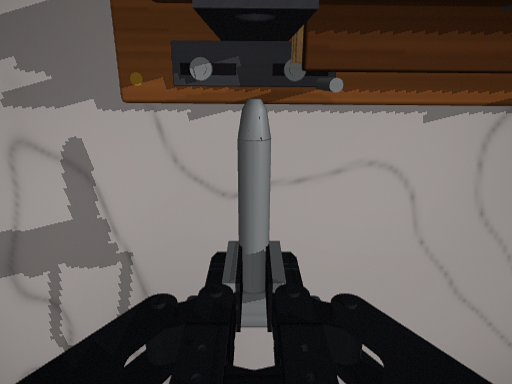

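View pics/t15z.png

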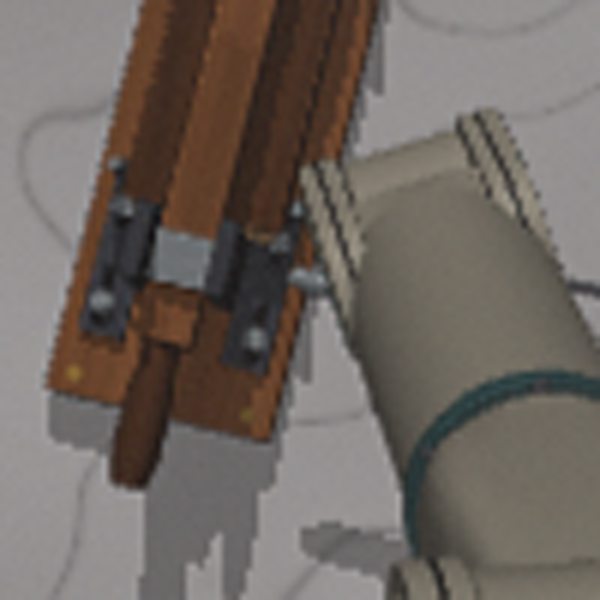

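```bash
python3 - <<'E'
from w import *
S=imaging.camera_info("side"); R=np.array([[.002,.245,.969],[-.001,.969,-.245],[-1,-.001,.002]]);p=np.array([493.5,-12.8,99.8])
g=lambda q:np.round((np.array(proj(S,q))-[220,140])*7.5,0)
for x in (-15,-11,-7,-3,0,4): print(x,"tip",g(p+R@[x,74.7,0]),"tiptop",g(p+R@[x-2.5,74.7,0]),"shoulder head top",g(p+R@[x-8,-11.3,0]),"head back bottom",g(p+R@[x+8,-31.3,0]),"headback top",g(p+R@[x-8,-31.3,0]))
print("hole",g((519,88.3,107)), "measured in s5:", (257.25-220)*7.5,(173.4-140)*7.5)
T=imaging.camera_info("top");print("top tip",[(np.array(proj(T,p+R@[x,74.7,0]))-[180,140])*6 for x in (-7,0)])
E
```

```text
-15 tip [273. 267.] tiptop [273. 262.] shoulder head top [271. 354.] head back bottom [271. 411.] headback top [270. 379.]
-11 tip [273. 274.] tiptop [273. 270.] shoulder head top [271. 362.] head back bottom [271. 419.] headback top [271. 387.]
-7 tip [273. 282.] tiptop [273. 277.] shoulder head top [271. 370.] head back bottom [272. 427.] headback top [271. 395.]
-3 tip [273. 290.] tiptop [273. 285.] shoulder head top [271. 378.] head back bottom [272. 435.] headback top [271. 403.]
0 tip [274. 295.] tiptop [273. 291.] shoulder head top [272. 384.] head back bottom [272. 441.] headback top [271. 409.]
4 tip [274. 303.] tiptop [274. 298.] shoulder head top [272. 392.] head back bottom [272. 449.] headback top [271. 417.]
hole [274. 248.] measured in s5: 279.375 250.50000000000006
top tip [array([283.83857214, 275.70888706]), array([284.40339859, 276.90788549])]
```

>>> {"fn": "carry_out", "kwargs": {"linear": [[-2,6,0],[-2,12,0],[-2,18,0],[-2,24,0],[-2,24,0]], "roll": [0,0,0,0,0], "grip": [0.1,0.1,0.1,0.1,0.1]}}

```text
t: 15.5
position: [500.3, 12.0, 102.4]
tool_rot: [[0.003, 0.245, 0.97], [0.0, 0.97, -0.245], [-1.0, 0.001, 0.003]]
ft_force: [0.5, 0.3, -1.7]
grip_width: 10.5
```

```bash
python3 w.py w16; python3 - <<'E'
from w import *
im,i=load("w16"); cv2.imwrite("pics/w16z.png",cv2.resize(im[0:160,160:360],(750,600),interpolation=cv2.INTER_CUBIC))
im=imaging.camera("side"); cv2.imwrite("pics/s16z.png",cv2.resize(im[140:220,220:300],(600,600),interpolation=cv2.INTER_CUBIC))
E
```

```text
15.55 [499.9  11.1 102.3] [[0.003, 0.245, 0.969], [-0.001, 0.969, -0.245], [-1.0, -0.0, 0.003]] [ 0.06  0.62 -0.21  2.04  0.26  0.5  -0.58] [-0.5 -0.  -1.6]
```

View pics/w16z.png

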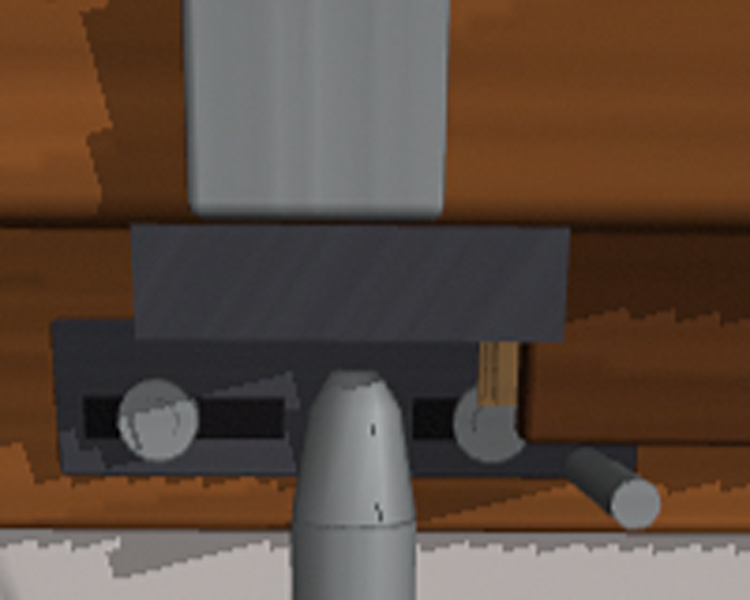

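View pics/s16z.png

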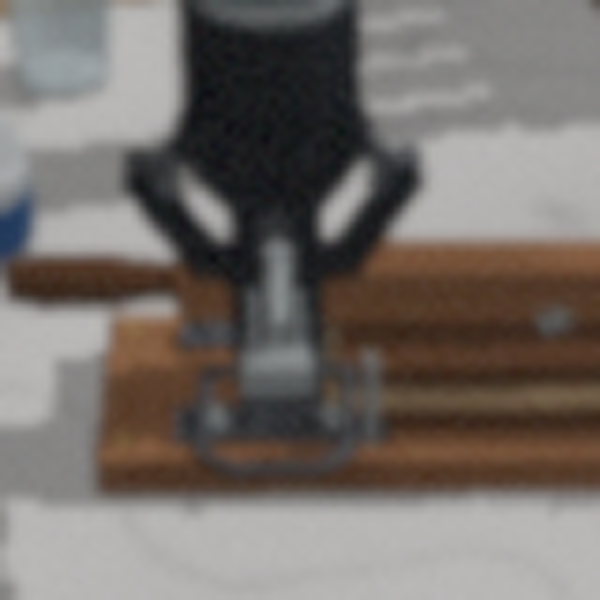

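>>> {"fn": "carry_out", "kwargs": {"linear": [[0,3,0],[0,6,0],[0,9,0],[0,12,0],[0,12,0]], "roll": [0,0,0,0,0], "grip": [0.1,0.1,0.1,0.1,0.1]}}

```text
t: 16.02
position: [502.9, 22.9, 102.2]
tool_rot: [[0.003, 0.245, 0.969], [-0.001, 0.97, -0.245], [-1.0, -0.0, 0.003]]
ft_force: [0.6, -0.3, -2.1]
grip_width: 10.6
```

```bash
python3 w.py w17; python3 - <<'E'
from w import *
im,i=load("w17"); cv2.imwrite("pics/w17z.png",cv2.resize(im[0:300,130:380],(500,600),interpolation=cv2.INTER_CUBIC))
E
```

```text
16.07 [502.7  22.5 102.2] [[0.002, 0.245, 0.969], [-0.001, 0.969, -0.245], [-1.0, -0.001, 0.002]] [ 0.04  0.62 -0.21  2.04  0.25  0.5  -0.6 ] [-0.6 -0.3 -2.3]
```

View pics/w17z.png

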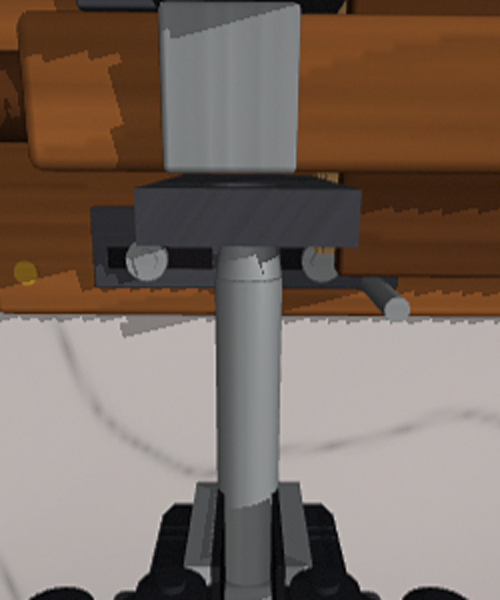

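>>> {"fn": "carry_out", "kwargs": {"linear": [[0,3,0],[0,6,0],[0,9,0],[0,12,0],[0,12,0]], "roll": [0,0,0,0,0], "grip": [0.1,0.1,0.1,0.1,0.1]}}

```text
t: 16.48
position: [505.8, 35.0, 102.1]
tool_rot: [[0.002, 0.244, 0.97], [-0.001, 0.97, -0.244], [-1.0, 0.0, 0.003]]
ft_force: [-0.9, 0.1, -2.6]
grip_width: 10.8
```

>>> {"fn": "carry_out", "kwargs": {"linear": [[0,3,0],[0,6,0],[0,9,0],[0,12,0],[0,12,0]], "roll": [0,0,0,0,0], "grip": [0.1,0.1,0.1,0.1,0.1]}}

```text
t: 16.9
position: [508.5, 46.3, 102.0]
tool_rot: [[0.002, 0.245, 0.97], [-0.002, 0.97, -0.245], [-1.0, -0.001, 0.002]]
ft_force: [0.6, -2.4, -4.1]
grip_width: 10.5
```

```bash
python3 w.py w18; python3 - <<'E'
from w import *
im,i=load("w18"); cv2.imwrite("pics/w18z.png",cv2.resize(im[0:300,130:380],(500,600),interpolation=cv2.INTER_CUBIC))
im=imaging.camera("side"); cv2.imwrite("pics/s18z.png",cv2.resize(im[140:220,220:300],(600,600),interpolation=cv2.INTER_CUBIC))
E
```

```text
16.95 [508.6  46.4 102. ] [[0.002, 0.245, 0.97], [-0.001, 0.97, -0.245], [-1.0, -0.001, 0.002]] [-0.01  0.63 -0.2   2.02  0.25  0.52 -0.64] [ 0.3 -2.1 -4.5]
```

View pics/w18z.png

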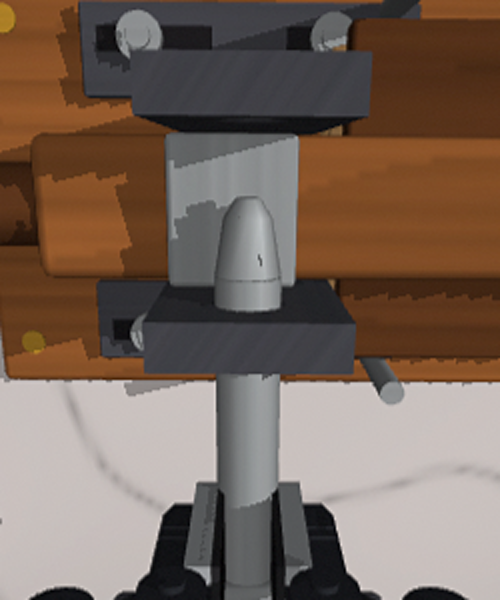

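View pics/s18z.png

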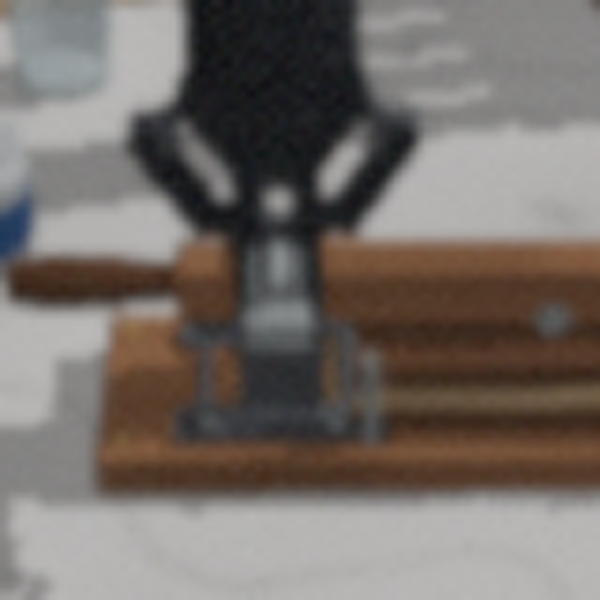

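>>> {"fn": "carry_out", "kwargs": {"linear": [[0,3,0],[0,6,0],[0,9,0],[0,12,0],[0,12,0]], "roll": [0,0,0,0,0], "grip": [0.1,0.1,0.1,0.1,0.1]}}

```text
t: 17.42
position: [511.1, 56.7, 101.7]
tool_rot: [[0.001, 0.246, 0.969], [-0.003, 0.969, -0.246], [-1.0, -0.003, 0.002]]
ft_force: [-0.3, -5.1, -3.7]
grip_width: 10.6
```

>>> {"fn": "carry_out", "kwargs": {"linear": [[0,3,0],[0,6,0],[0,8,0],[0,8,0]], "roll": [0,0,0,0], "grip": [0.1,0.1,0.1,0.1]}}

```text
t: 17.75
position: [512.7, 63.2, 101.6]
tool_rot: [[-0.0, 0.247, 0.969], [-0.005, 0.969, -0.247], [-1.0, -0.005, 0.001]]
ft_force: [-1.4, -5.2, -2.6]
grip_width: 10.4
```

```bash
python3 w.py w19; python3 - <<'E'
from w import *
im,i=load("w19"); cv2.imwrite("pics/w19z.png",cv2.resize(im[0:300,130:380],(500,600),interpolation=cv2.INTER_CUBIC))
E
```

```text
17.8 [512.7  63.2 101.6] [[-0.0, 0.247, 0.969], [-0.005, 0.969, -0.247], [-1.0, -0.005, 0.001]] [-0.05  0.64 -0.2   2.    0.24  0.53 -0.67] [-1.3 -5.3 -3.5]
```

View pics/w19z.png

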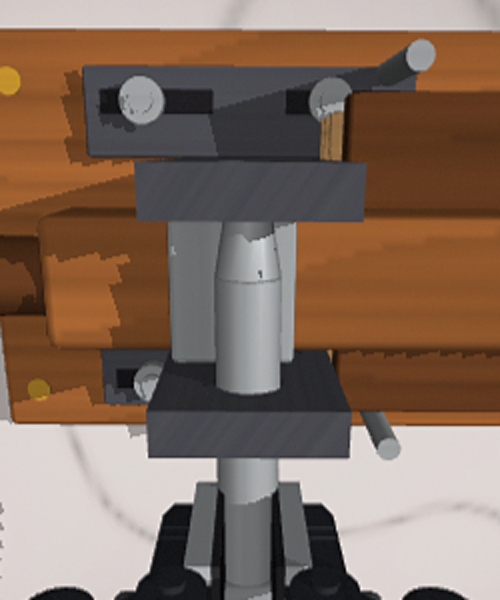

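>>> {"fn": "carry_out", "kwargs": {"linear": [[0,3,0],[0,6,0],[0,9,0],[0,11,0],[0,11,0]], "roll": [0,0,0,0,0], "grip": [0.1,0.1,0.1,0.1,0.1]}}

```text
t: 18.22
position: [515.1, 72.7, 101.4]
tool_rot: [[-0.001, 0.247, 0.969], [-0.006, 0.969, -0.247], [-1.0, -0.006, 0.0]]
ft_force: [-0.7, -5.1, -3.7]
grip_width: 10.4
```

```bash
python3 w.py w20; python3 - <<'E'
from w import *
im,i=load("w20"); cv2.imwrite("pics/w20z.png",cv2.resize(im[0:300,130:380],(500,600),interpolation=cv2.INTER_CUBIC))
E
```

```text
18.27 [515.1  72.7 101.4] [[-0.001, 0.247, 0.969], [-0.006, 0.969, -0.247], [-1.0, -0.006, 0.0]] [-0.07  0.64 -0.19  1.99  0.24  0.54 -0.68] [-0.4 -4.3 -2.8]
```

View pics/w20z.png

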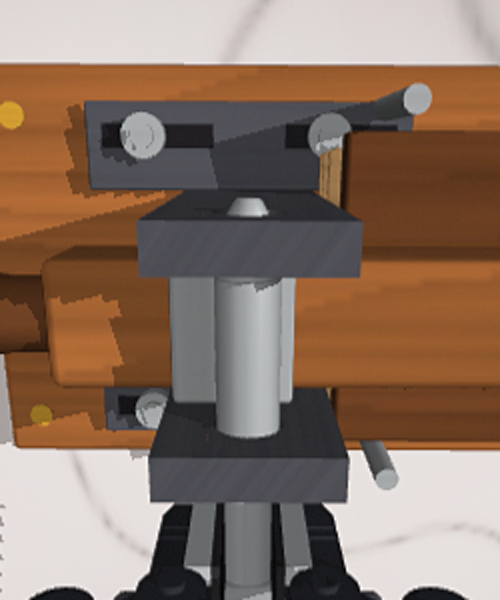

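>>> {"fn": "carry_out", "kwargs": {"linear": [[0,3,0],[0,3,0],[0,3,0],[0,3,0],[0,3,0]], "roll": [0,0,0,0,0], "grip": [0.1,0.1,0.32,0.32,0.32], "force": 40}}

```text
t: 18.68
position: [516.6, 77.0, 101.8]
tool_rot: [[0.001, 0.247, 0.969], [-0.004, 0.969, -0.247], [-1.0, -0.004, 0.002]]
ft_force: [0.3, -1.0, 0.3]
grip_width: 27.3
```

>>> {"fn": "carry_out", "kwargs": {"linear": [[-15,0,0],[-35,0,0],[-60,0,0],[-60,-25,0],[-60,-45,0]], "roll": [0,0,0,0,0], "grip": [0.32,0.32,0.32,0.0,0.0]}}

```text
t: 19.1
position: [507.1, 35.0, 164.0]
tool_rot: [[0.006, 0.243, 0.97], [-0.003, 0.97, -0.243], [-1.0, -0.001, 0.006]]
ft_force: [-0.2, -1.8, -1.1]
grip_width: 3.7
```

```bash
python3 w.py w21; python3 - <<'E'
from w import *
im=imaging.camera("side"); cv2.imwrite("pics/s21z.png",cv2.resize(im[140:220,220:300],(600,600),interpolation=cv2.INTER_CUBIC))
E
```

```text
19.15 [504.7  29.  163. ] [[0.001, 0.25, 0.968], [-0.007, 0.968, -0.249], [-1.0, -0.007, 0.003]] [ 0.04  0.53 -0.23  1.98  0.2   0.66 -0.57] [-2.9 -4.5 -0.1]
```

View pics/w21.png

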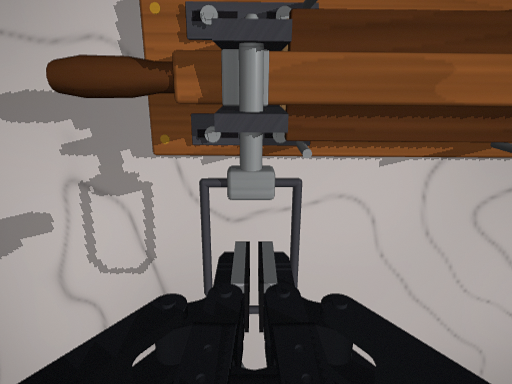

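View pics/s21z.png

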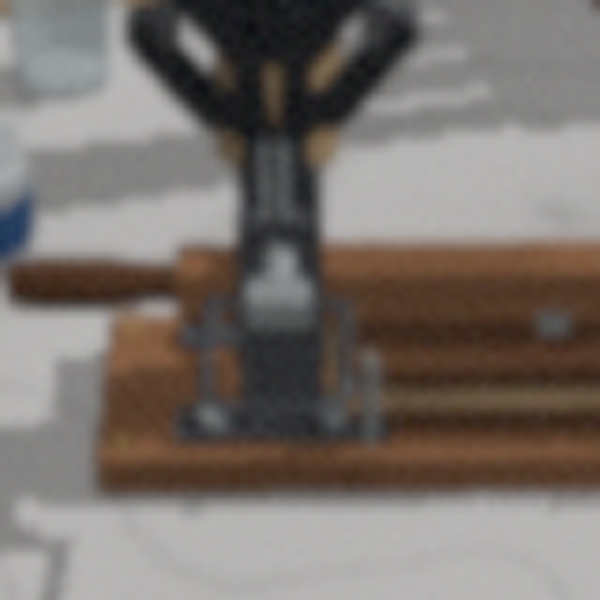

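```bash
python3 - <<'E'
from w import *
np.set_printoptions(precision=1,suppress=True)
im,i=load("w21")
y=np.array([.247,.969,0]);h=np.array([519,88.3,107])
for n,p,z in [("sh",(251,168),110),("headback",(251,197),115),("axleL",(202,182),107),("axleR",(300,182),107),("bar",(253,309),107),("bar",(253,309),120),("cheek top outer mid",(251,133.5),125),("tip",(252,17),107)]:
    q=onz(i,*p,z);print(n,q,"y,x rel hole",(q-h)@y,(q-h)@np.array([.969,-.247,0]))
E
python3 go.py 506 37 100 1.321
```

```text
sh [513.   64.5 110. ] y,x rel hole -24.56189742394535 0.048141385316612606
headback [508.8  48.  115. ] y,x rel hole -41.59653848793829 0.0972995475094347
axleL [480.7  62.4 107. ] y,x rel hole -34.542926832919406 -30.731368410236534
axleR [540.5  47.4 107. ] y,x rel hole -34.3507354394183 30.926872183834796
bar [488.5 -38.4 107. ] y,x rel hole -130.31402447809276 1.7533957447242514
bar [490.9 -28.5 120. ] y,x rel hole -120.08208312185462 1.650511766573274
cheek top outer mid [518.7  87.2 125. ] y,x rel hole -1.1437660295809782 0.007865782673564359
tip [533.9 145.1 107. ] y,x rel hole 58.7488313841629 0.3741697029021047
pos [505.   30.7 162.6] phi 1.318 q7 -0.58 shift [62.6  6.7 -0.8] roll [np.float64(6.28), np.float64(-0.003), np.float64(-6.286)] f [ 0.3  0.4 -0.5] w 0.2
```

>>> {"fn": "carry_out", "kwargs": {"linear": [[15,-4,-1],[30,-4,-1],[45,-4,-1],[60,-4,-1],[66,-4,-1]], "roll": [0,0,0,0,0], "grip": [0,0,0,0,0]}}

```text
t: 19.62
position: [502.7, 27.9, 95.3]
tool_rot: [[-0.0, 0.249, 0.968], [-0.005, 0.968, -0.249], [-1.0, -0.005, 0.001]]
ft_force: [0.4, 0.7, 0.1]
grip_width: -0.4
```

```bash
python3 w.py w22
```

```text
19.67 [502.4  27.8  95. ] [[-0.001, 0.249, 0.968], [-0.005, 0.968, -0.249], [-1.0, -0.005, -0.0]] [ 0.02  0.64 -0.19  2.04  0.25  0.49 -0.61] [ 0.9  0.2 -0.3]
```

View pics/w22.png

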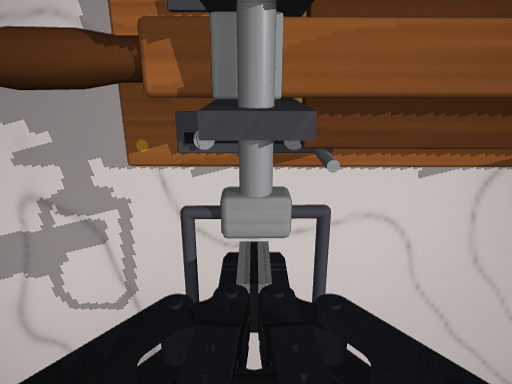

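>>> {"fn": "carry_out", "kwargs": {"linear": [[0,4,0],[0,8,0],[0,11,0],[0,14,0],[0,16,0]], "roll": [0,0,0,0,0], "grip": [0,0,0,0,0]}}

```text
t: 20.08
position: [504.8, 38.8, 95.5]
tool_rot: [[-0.005, 0.252, 0.968], [-0.012, 0.968, -0.252], [-1.0, -0.013, -0.002]]
ft_force: [-2.3, -12.9, 5.3]
grip_width: 0.2
```

>>> {"fn": "carry_out", "kwargs": {"linear": [[0,3,0],[0,6,0],[0,9,0],[0,9,0]], "roll": [0,0,0,0], "grip": [0,0,0,0]}}

```text
t: 20.42
position: [507.1, 46.6, 96.3]
tool_rot: [[-0.005, 0.252, 0.968], [-0.014, 0.968, -0.252], [-1.0, -0.014, -0.002]]
ft_force: [-1.3, -5.1, 3.4]
grip_width: 0.1
```

```bash
python3 w.py w23
```

```text
20.47 [507.1  46.7  96.3] [[-0.005, 0.252, 0.968], [-0.013, 0.968, -0.252], [-1.0, -0.014, -0.002]] [-0.03  0.64 -0.18  2.02  0.25  0.51 -0.65] [-1.6 -5.6  3.3]
```

View pics/w23.png

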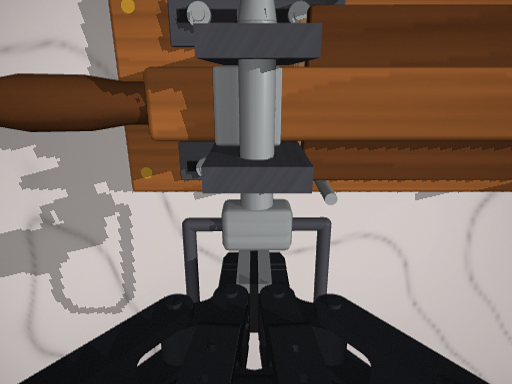

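>>> {"fn": "carry_out", "kwargs": {"linear": [[0,3,0],[0,6,0],[0,9,0],[0,9,0]], "roll": [0,0,0,0], "grip": [0,0,0,0]}}

```text
t: 20.8
position: [509.7, 56.2, 96.5]
tool_rot: [[-0.004, 0.251, 0.968], [-0.013, 0.968, -0.251], [-1.0, -0.014, -0.001]]
ft_force: [0.1, -2.7, 1.3]
grip_width: 0.0
```

>>> {"fn": "carry_out", "kwargs": {"linear": [[0,2,0],[0,4,0],[0,5,0],[0,5,0]], "roll": [0,0,0,0], "grip": [0,0,0,0]}}

```text
t: 21.13
position: [510.0, 57.9, 96.6]
tool_rot: [[-0.007, 0.253, 0.967], [-0.017, 0.967, -0.253], [-1.0, -0.019, -0.002]]
ft_force: [-2.7, -10.1, 5.8]
grip_width: 0.1
```

```bash
python3 w.py w24
```

```text
21.18 [510.   57.8  96.6] [[-0.007, 0.253, 0.967], [-0.017, 0.967, -0.253], [-1.0, -0.019, -0.002]] [-0.06  0.64 -0.18  2.    0.24  0.53 -0.67] [-2.3 -9.6  6.6]
```

View pics/w24.png

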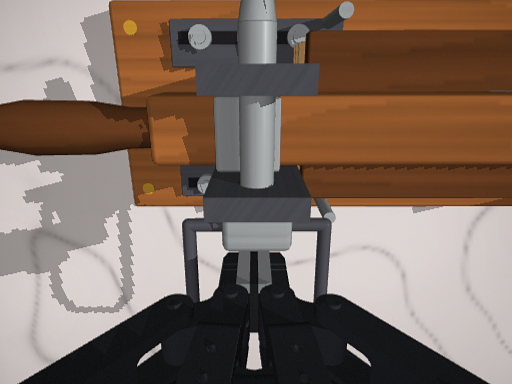

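>>> {"fn": "carry_out", "kwargs": {"linear": [[0,3,0],[0,5,0],[0,6,0],[0,6,0]], "roll": [0,0,0,0], "grip": [0,0,0,0]}}

```text
t: 21.52
position: [509.9, 57.9, 96.6]
tool_rot: [[-0.011, 0.257, 0.966], [-0.025, 0.966, -0.257], [-1.0, -0.027, -0.004]]
ft_force: [-3.6, -13.8, 8.5]
grip_width: -0.1
```

```bash
python3 w.py w25; python3 - <<'E'
from w import *
np.set_printoptions(precision=1,suppress=True)
im,i=load("w25")
y=np.array([.247,.969,0]);h=np.array([519,88.3,107])
im2=imaging.camera("side"); cv2.imwrite("pics/s25z.png",cv2.resize(im2[140:220,220:300],(600,600),interpolation=cv2.INTER_CUBIC))
E
```

```text
21.57 [509.9  57.9  96.6] [[-0.011, 0.257, 0.966], [-0.025, 0.966, -0.257], [-1.0, -0.027, -0.004]] [-0.07  0.65 -0.17  2.    0.25  0.53 -0.68] [ -3.5 -15.4   7.7]
```

View pics/w25.png

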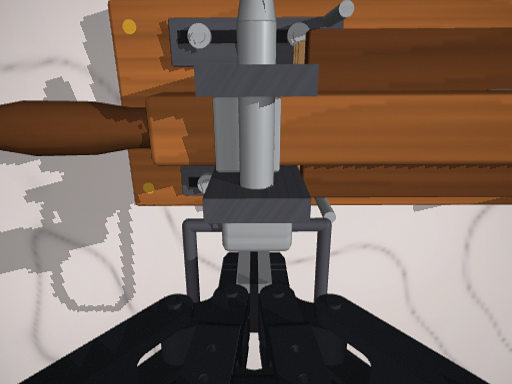

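View pics/s25z.png

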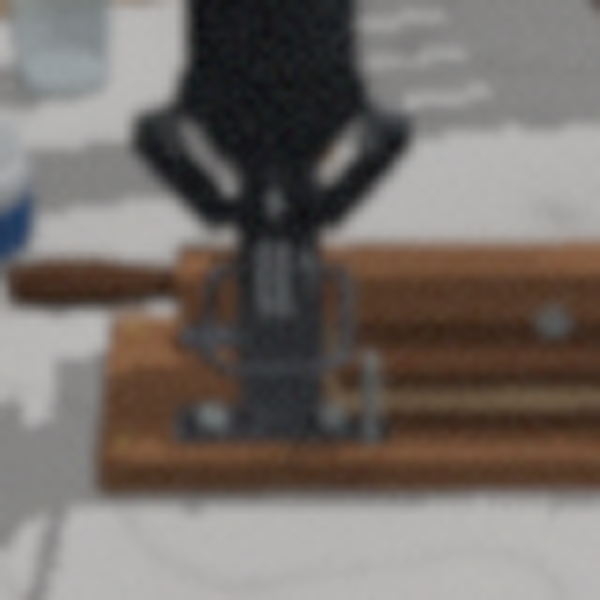

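```bash
python3 - <<'E'
from w import *
S=imaging.camera_info("side")
y=np.array([.247,.969,0]);h=np.array([519,88.3,107])
g=lambda q:np.round((np.array(proj(S,q))-[220,140])*7.5,0)
for a in (2.6,2.8,3.0,3.14,3.3): print(a,g(h+y*(-10+95*np.cos(a))+[0,0,95*np.sin(a)]))
print("hinge",g(h-10*y),"hole",g(h))
E
python3 go.py 505 20 190 1.321
```

```text
2.6 [269. 257.]
2.8 [270. 302.]
3.0 [271. 344.]
3.14 [271. 372.]
3.3 [272. 400.]
hinge [273. 259.] hole [274. 248.]
pos [509.9  57.9  96.6] phi 1.311 q7 -0.68 shift [-92.4 -40.4   4.6] roll [np.float64(6.273), np.float64(-0.01), np.float64(-6.293)] f [ -2.9 -14.8   8.2] w 0.2
```

>>> {"fn": "carry_out", "kwargs": {"linear": [[0,-6,0],[-20,-10,0],[-45,-15,0],[-60,-30,0],[-60,-45,0]], "roll": [0,0,0,-0.1,-0.2], "grip": [0,0,0,0.2,0.35], "force": 30}}

```text
t: 22.03
position: [502.0, 18.3, 160.8]
tool_rot: [[-0.003, 0.052, 0.999], [-0.022, 0.998, -0.052], [-1.0, -0.022, -0.002]]
ft_force: [0.7, -0.8, -0.3]
grip_width: 23.2
```

```bash
python3 go.py 493.1 -13.4 150 2.892
```

```text
pos [502.   18.3 160.8] phi 1.518 q7 -0.42 shift [ 11.6 -31.9  -7.2] roll [np.float64(4.91), np.float64(-1.374), np.float64(-7.657)] f [ 0.7 -0.8 -0.3] w 23.2
```

>>> {"fn": "carry_out", "kwargs": {"linear": [[0,-10,-2],[0,-20,-4],[0,-30,-7],[0,-32,-7],[0,-32,-7]], "roll": [-0.12,-0.24,-0.36,-0.48,-0.6], "grip": [0.35,0.35,0.35,0.35,0.35]}}

```text
t: 22.45
position: [493.9, -12.9, 161.8]
tool_rot: [[-0.001, -0.525, 0.851], [-0.021, 0.851, 0.525], [-1.0, -0.017, -0.012]]
ft_force: [0.7, 0.3, 0.8]
grip_width: 29.8
```

>>> {"fn": "carry_out", "kwargs": {"linear": [[0,0,0],[0,0,0],[0,0,0],[0,0,0],[0,0,0]], "roll": [-0.12,-0.24,-0.36,-0.48,-0.6], "grip": [0.35,0.35,0.35,0.35,0.35]}}

```text
t: 22.87
position: [494.7, -11.2, 162.0]
tool_rot: [[0.0, -0.917, 0.399], [-0.018, 0.399, 0.917], [-1.0, -0.008, -0.017]]
ft_force: [-0.3, -0.4, -0.6]
grip_width: 29.7
```

```bash
python3 go.py 493.1 -13.4 150 2.892
```

```text
pos [494.7 -11.2 162. ] phi 2.731 q7 0.58 shift [12.   0.7 -2.4] roll [np.float64(6.122), np.float64(-0.161), np.float64(-6.444)] f [-0.3 -0.4 -0.6] w 29.7
```

>>> {"fn": "carry_out", "kwargs": {"linear": [[5,1,-2],[12,1,-2],[20,1,-2],[20,1,-2]], "roll": [-0.1,-0.161,-0.161,-0.161], "grip": [0.35,0.35,0.35,0.35]}}

```text
t: 23.2
position: [492.6, -12.3, 140.9]
tool_rot: [[-0.001, -0.969, 0.248], [-0.017, 0.248, 0.969], [-1.0, -0.003, -0.016]]
ft_force: [-0.6, 0.8, 0.5]
grip_width: 30.1
```

```bash
python3 w.py w26; python3 - <<'E'
from w import *
im2=imaging.camera("side"); cv2.imwrite("pics/s26z.png",cv2.resize(im2[140:220,220:300],(600,600),interpolation=cv2.INTER_CUBIC))
E
```

```text
23.25 [492.8 -12.3 141.4] [[-0.001, -0.969, 0.248], [-0.017, 0.248, 0.969], [-1.0, -0.004, -0.017]] [ 0.39  0.61 -0.65  2.02  0.6   0.7   0.68] [-0.2  0.4  0.1]
```

View pics/w26.png

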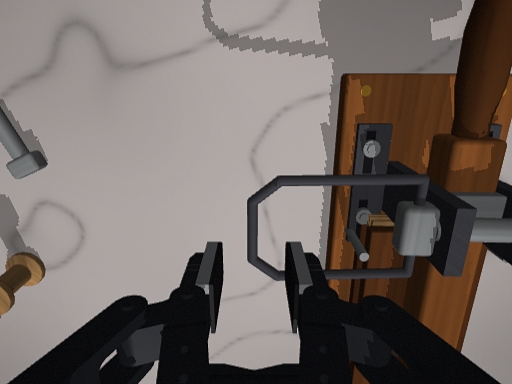

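View pics/s26z.png

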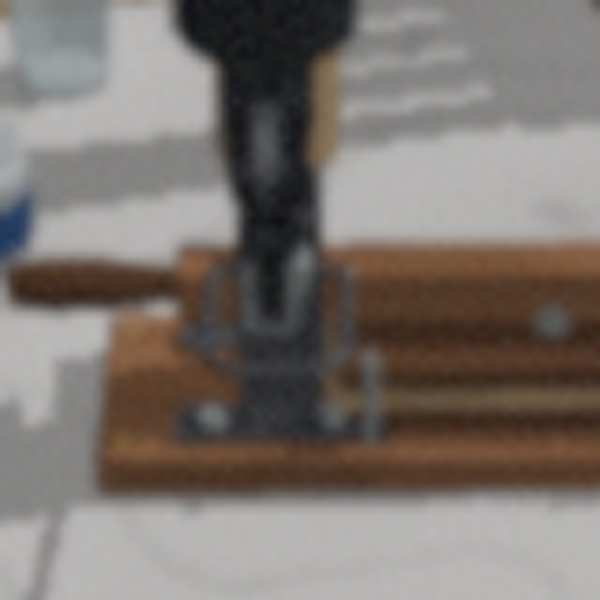

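```bash
python3 - <<'E'
from w import *
np.set_printoptions(precision=1,suppress=True)
im,i=load("w26")
print(proj(i,(492.8,-12.9,111)),[onz(i,252,v,111) for v in (200,230,260)], onz(i,415,182,107),onz(i,408,273,107))
y=np.array([.247,.969,0]);h=np.array([519,88.3,107])
q=onz(i,252,230,111);print((q-h)@y,(q-h)@np.array([.969,-.247,0]))
E
```

```text
(np.float64(253.4247952155705), np.float64(230.78364110272605)) [array([474.4,  -9. , 111. ]), array([492.1, -13.6, 111. ]), array([511. , -18.4, 111. ])] [487.3  80.5 107. ] [544.5  70.8 107. ]
-105.34891092423065 -0.8785813668740658
```

>>> {"fn": "carry_out", "kwargs": {"linear": [[12,0,0],[24,0,0],[36,0,0],[46,0,0],[46,0,0]], "roll": [0,0,0,0,0], "grip": [0.35,0.35,0.35,0.35,0.35], "force": 20}}

```text
t: 23.72
position: [492.3, -13.1, 94.6]
tool_rot: [[-0.002, -0.969, 0.248], [-0.018, 0.248, 0.969], [-1.0, -0.003, -0.018]]
ft_force: [-0.6, -0.2, -0.4]
grip_width: 29.7
```

>>> {"fn": "carry_out", "kwargs": {"linear": [[0,0,0],[0,0,0],[0,0,0],[0,0,0],[0,0,0]], "roll": [0,0,0,0,0], "grip": [0.03,0.03,0.03,0.03,0.03]}}

```text
t: 24.13
position: [492.4, -13.8, 95.0]
tool_rot: [[-0.002, -0.968, 0.249], [-0.019, 0.249, 0.968], [-1.0, -0.003, -0.018]]
ft_force: [-1.2, -1.7, 1.1]
grip_width: 5.1
```

```bash
python3 w.py w27; python3 go.py 492.8 -13.4 96 2.892
```

```text
24.18 [492.4 -13.8  94.9] [[-0.002, -0.968, 0.249], [-0.019, 0.249, 0.968], [-1.0, -0.003, -0.018]] [ 0.34  0.68 -0.57  2.06  0.68  0.6   0.6 ] [-1.5 -2.8  0.1]
pos [492.4 -13.8  94.9] phi 2.89 q7 0.6 shift [-1.1 -0.3  0.5] roll [np.float64(6.281), np.float64(-0.002), np.float64(-6.285)] f [-1.5 -2.8  0.1] w 4.8
```

View pics/w27.png

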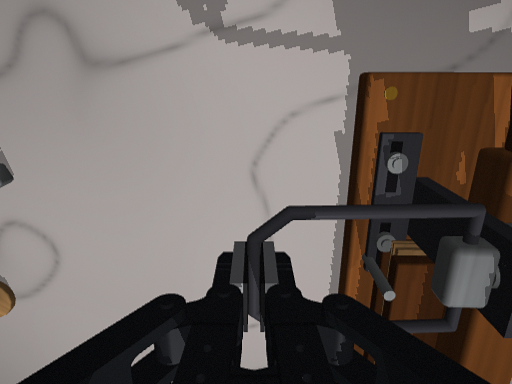

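>>> {"fn": "carry_out", "kwargs": {"linear": [[-14,0,1.3],[-28,0,5],[-41,0,10.3],[-53,0,17.8],[-64,0,27]], "roll": [0,0,0,0,0], "grip": [0.03,0.03,0.03,0.03,0.03]}}

```text
t: 24.6
position: [499.3, 13.5, 159.3]
tool_rot: [[-0.001, -0.968, 0.25], [-0.019, 0.25, 0.968], [-1.0, -0.004, -0.018]]
ft_force: [0.1, -1.7, -0.5]
grip_width: 4.8
```

```bash
cat > arc.py <<'E'
import sys
from h import *
# TCP-bar relation from grip: bar = TCP +16z ; hinge
y=np.array([.247,.969,0]);h=np.array([516.5,78.6,107.])
s=status.observe();R=np.array(s["tool_rot"]);p=np.array(s["position"])
off=float(sys.argv[1])
r=p+[0,0,off]-h; print("t",s["t"],"bar rel: y",round(r@y,1),"z",round(r[2],1),"x",round(r@np.array([.969,-.247,0]),1),"ang",round(np.arctan2(r[2],r@y),3),"rad",round(np.hypot(r[2],r@y),1),"f",np.round(s["ft_force"],1),"w",round(s["grip_width"],1))
for a in sys.argv[2:]:
    a=float(a); g=h+y*95*np.cos(a)+[0,0,95*np.sin(a)-off]; print(a,np.round(R.T@(g-p),1))
E
python3 arc.py 16 2.2 2.05 1.9 1.75 1.6; python3 w.py w28
```

```text
t 24.6 bar rel: y -67.3 z 68.3 x -0.6 ang 2.349 rad 95.9 f [ 0.1 -1.7 -0.5] w 4.8
2.2 [-8.7 -0.5 11.3]
2.05 [-16.4  -0.5  23.2]
1.9 [-22.2  -0.5  36.2]
1.75 [-26.1  -0.5  49.9]
1.6 [-27.8  -0.5  64.1]
24.65 [501.1  16.2 161.3] [[0.003, -0.969, 0.247], [-0.017, 0.247, 0.969], [-1.0, -0.007, -0.016]] [ 0.35  0.59 -0.67  1.99  0.56  0.75  0.66] [-1.4 -2.5  6. ]
```

View pics/w28.png

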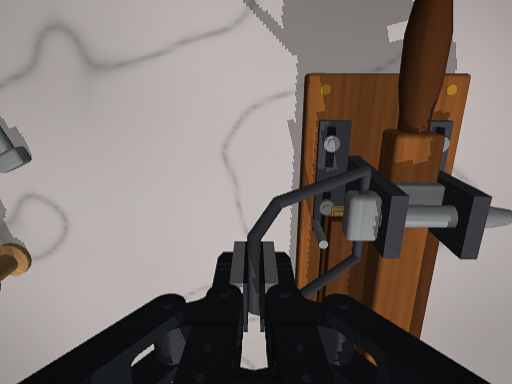

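>>> {"fn": "carry_out", "kwargs": {"linear": [[-7,0,8.5],[-14.5,0,20.5],[-20,0,33.5],[-24,0,47],[-26,0,61]], "roll": [0,0,0,0,0], "grip": [0.03,0.03,0.03,0.03,0.03]}}

```text
t: 25.07
position: [516.8, 77.9, 187.1]
tool_rot: [[0.004, -0.969, 0.247], [-0.016, 0.247, 0.969], [-1.0, -0.008, -0.014]]
ft_force: [-0.8, -0.8, -0.7]
grip_width: 4.9
```

```bash
python3 arc.py 16 1.45 1.3 1.15 1.0 0.85
```

```text
t 25.0667 bar rel: y -0.6 z 96.1 x 0.4 ang 1.577 rad 96.1 f [-0.8 -0.8 -0.7] w 4.9
1.45 [ 1.6  0.5 12.1]
1.3 [ 4.2  0.5 26.1]
1.15 [ 8.8  0.5 39.6]
1.0 [15.4  0.6 52.2]
0.85 [23.8  0.6 63.7]
```

>>> {"fn": "carry_out", "kwargs": {"linear": [[1.5,0,12],[4,0,26],[9,0,39.5],[15.5,0,52],[24,0,63.5]], "roll": [0,0,0,0,0], "grip": [0.03,0.03,0.03,0.03,0.03]}}

```text
t: 25.48
position: [533.0, 142.0, 162.2]
tool_rot: [[0.005, -0.969, 0.245], [-0.014, 0.245, 0.969], [-1.0, -0.009, -0.012]]
ft_force: [0.2, -0.4, 0.5]
grip_width: 5.1
```

```bash
python3 arc.py 16 0.75 0.65 0.55 0.45; python3 w.py w29; python3 - <<'E'
from w import *
im2=imaging.camera("side"); cv2.imwrite("pics/s29z.png",cv2.resize(im2[110:210,220:320],(600,600),interpolation=cv2.INTER_CUBIC))
E
```

```text
t 25.4833 bar rel: y 65.5 z 71.2 x 0.3 ang 0.827 rad 96.8 f [ 0.2 -0.4  0.5] w 5.1
0.75 [6.4 0.3 4. ]
0.65 [13.6  0.4 10.3]
0.55 [21.3  0.4 15.7]
0.45 [29.6  0.5 20.4]
25.53 [532.5 144.4 160.8] [[0.004, -0.97, 0.243], [-0.012, 0.243, 0.97], [-1.0, -0.007, -0.011]] [ 0.1   0.65 -0.66  1.85  0.55  0.82  0.48] [ 0.8  1.5 -1.2]
```

View pics/w29.png

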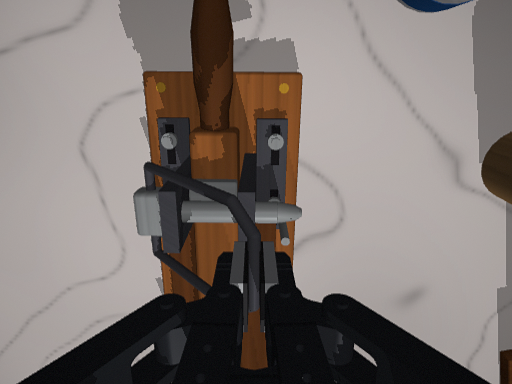

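View pics/s29z.png

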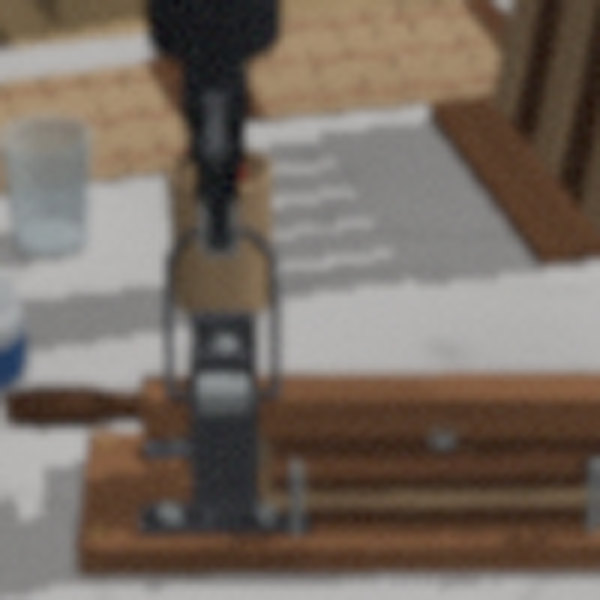

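>>> {"fn": "carry_out", "kwargs": {"linear": [[5,0,2],[12,0,8],[20,0,13.5],[28,0,18],[28,0,18]], "roll": [0,0,0,0,0], "grip": [0.03,0.03,0.03,0.03,0.03]}}

```text
t: 26.0
position: [536.5, 161.6, 131.7]
tool_rot: [[0.003, -0.97, 0.241], [-0.011, 0.241, 0.97], [-1.0, -0.005, -0.01]]
ft_force: [2.0, 2.2, 0.9]
grip_width: 4.8
```

```bash
python3 arc.py 16 0.35 0.25 0.2 0.15; python3 w.py w30
```

```text
t 26.0 bar rel: y 85.4 z 40.7 x -1.1 ang 0.445 rad 94.6 f [2.  2.2 0.9] w 4.8
0.35 [ 8.1 -1.   4. ]
0.25 [17.1 -1.   6.9]
0.2 [21.7 -1.   8. ]
0.15 [26.4 -1.   8.8]
26.05 [536.7 161.2 132.4] [[0.003, -0.97, 0.241], [-0.012, 0.241, 0.97], [-1.0, -0.006, -0.01]] [ 0.05  0.7  -0.63  1.85  0.59  0.78  0.43] [1.1 1.2 1.1]
```

View pics/w30.png

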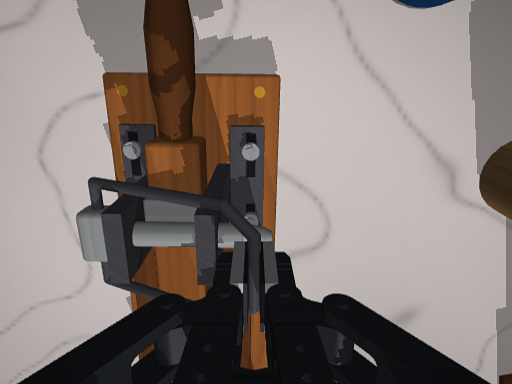

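>>> {"fn": "carry_out", "kwargs": {"linear": [[8,0,4],[16,0,7],[22,0,8.5],[22,0,8.5]], "roll": [0,0,0,0], "grip": [0.03,0.03,0.03,0.03]}}

```text
t: 26.38
position: [539.0, 168.9, 109.4]
tool_rot: [[0.003, -0.97, 0.241], [-0.013, 0.241, 0.97], [-1.0, -0.006, -0.012]]
ft_force: [0.2, -0.8, 2.4]
grip_width: 4.9
```

>>> {"fn": "carry_out", "kwargs": {"linear": [[0,0,0],[0,0,0],[-12,0,0],[-30,0,0],[-50,0,0]], "roll": [0,0,0,0,0], "grip": [0.15,0.15,0.15,0.15,0.15]}}

```text
t: 26.8
position: [537.3, 167.9, 159.2]
tool_rot: [[-0.001, -0.97, 0.242], [-0.015, 0.242, 0.97], [-1.0, -0.003, -0.015]]
ft_force: [-0.5, -0.8, 0.5]
grip_width: 12.6
```

```bash
python3 w.py w31; python3 go.py 541 174.5 160 1.321;  python3 - <<'E'
from w import *
im2=imaging.camera("side"); cv2.imwrite("pics/s31z.png",cv2.resize(im2[110:210,220:320],(600,600),interpolation=cv2.INTER_CUBIC))
E
```

```text
26.85 [539.6 169.4 163.4] [[0.006, -0.97, 0.242], [-0.013, 0.242, 0.97], [-1.0, -0.009, -0.011]] [ 0.05  0.67 -0.66  1.81  0.55  0.85  0.45] [0.7 0.5 2.3]
pos [539.6 169.4 163.4] phi 2.897 q7 0.45 shift [ 3.4 -0.1  5.3] roll [np.float64(7.86), np.float64(1.576), np.float64(-4.707)] f [0.7 0.5 2.3] w 12.4
```

View pics/w31.png

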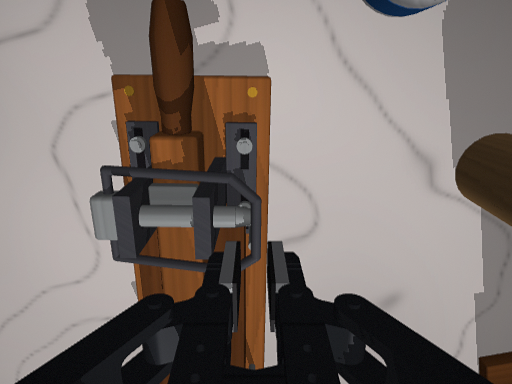

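View pics/s31z.png

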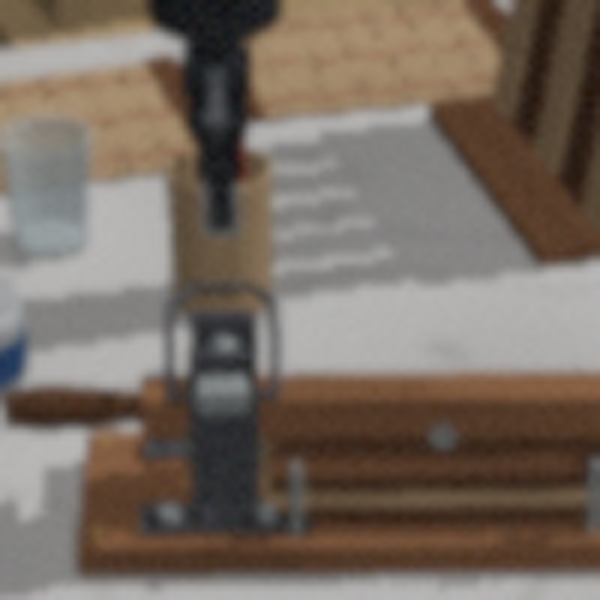

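>>> {"fn": "carry_out", "kwargs": {"linear": [[0,0,0],[0,0,0],[0,0,0],[0,0,-1],[0,0,-2]], "roll": [0.12,0.24,0.36,0.48,0.6], "grip": [0.47,0.47,0.47,0.47,0.47]}}

```text
t: 27.32
position: [538.4, 166.2, 161.6]
tool_rot: [[0.004, -0.659, 0.752], [-0.014, 0.752, 0.659], [-1.0, -0.013, -0.006]]
ft_force: [0.2, -0.4, 0.3]
grip_width: 40.0
```

>>> {"fn": "carry_out", "kwargs": {"linear": [[0,0,0],[0,0,0],[0,0,0],[0,0,0],[0,0,0]], "roll": [0.12,0.24,0.36,0.48,0.6], "grip": [0.47,0.47,0.47,0.47,0.47]}}

```text
t: 27.73
position: [537.3, 165.0, 161.1]
tool_rot: [[0.002, -0.113, 0.994], [-0.016, 0.994, 0.113], [-1.0, -0.016, -0.0]]
ft_force: [0.2, 0.1, -0.3]
grip_width: 40.5
```

```bash
python3 go.py 538.2 163.9 150 1.321
```

```text
pos [537.3 165.  161.1] phi 1.684 q7 -0.51 shift [11.1 -1.   0.7] roll [np.float64(6.646), np.float64(0.363), np.float64(-5.921)] f [ 0.2  0.1 -0.3] w 40.5
```

>>> {"fn": "carry_out", "kwargs": {"linear": [[0,-1,1],[0,-1,1],[4,-1,1],[8,-1,1]], "roll": [0.12,0.24,0.363,0.363], "grip": [0.47,0.47,0.47,0.47]}}

```text
t: 28.07
position: [537.7, 163.1, 152.7]
tool_rot: [[0.0, 0.251, 0.968], [-0.018, 0.968, -0.251], [-1.0, -0.017, 0.005]]
ft_force: [-0.0, 0.3, 0.9]
grip_width: 40.5
```

```bash
python3 go.py 538.2 163.9 140 1.321; python3 w.py w32;  python3 - <<'E'
from w import *
im2=imaging.camera("side"); cv2.imwrite("pics/s32z.png",cv2.resize(im2[110:210,220:320],(600,600),interpolation=cv2.INTER_CUBIC))
im2=imaging.camera("top"); cv2.imwrite("pics/t32z.png",cv2.resize(im2[140:240,160:260],(600,600),interpolation=cv2.INTER_CUBIC))
E
```

```text
pos [537.7 163.1 152.7] phi 1.317 q7 -0.8 shift [12.7  1.1  0.2] roll [np.float64(6.279), np.float64(-0.004), np.float64(-6.287)] f [-0.   0.3  0.9] w 40.5
28.12 [537.2 163.1 151.8] [[-0.001, 0.246, 0.969], [-0.018, 0.969, -0.246], [-1.0, -0.018, 0.003]] [-0.22  0.61 -0.21  1.84  0.21  0.72 -0.8 ] [-0.5  0.5 -0.4]
```

View pics/w32.png

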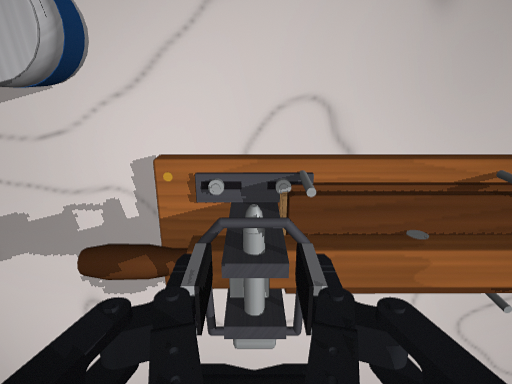

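View pics/s32z.png

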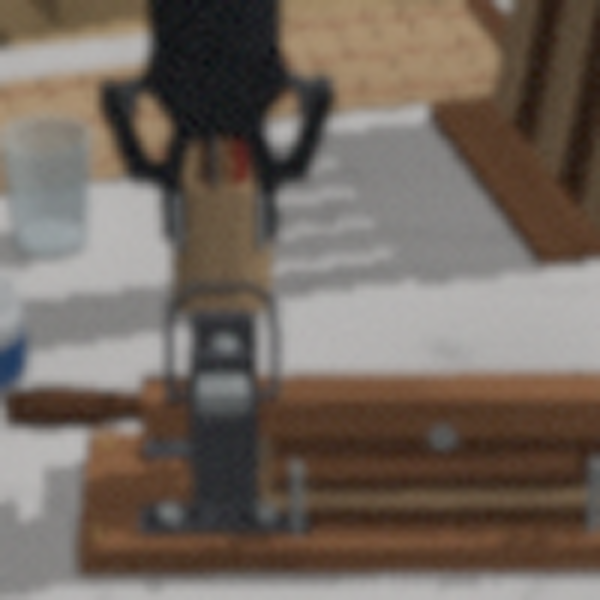

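```bash
python3 - <<'E'
from w import *
im,i=load("w32")
y=np.array([.247,.969,0]);xx=np.array([.969,-.247,0]);h=np.array([516.5,78.6,107.])
for a in (.15,.2,.25,.3,.35):
    print(a,[np.round(proj(i,h+y*r*np.cos(a)+[0,0,r*np.sin(a)]+xx*x),0).tolist() for r,x in [(95,-18),(95,18),(80,-30),(80,30)]])
print("tip",proj(i,h+96*y),"hinge",proj(i,h))
p=np.array([537.2,163.1,151.8]);R=np.array([[-.001,.246,.969],[-.018,.969,-.246],[-1,-.018,.003]])
for x in (-6,): print([np.round(proj(i,p+R@[x,yy,z]),0).tolist() for yy in (11,-11) for z in (-20,20,-27,27)])
E
```

```text
0.15 [[223.0, 217.0], [286.0, 217.0], [203.0, 239.0], [305.0, 238.0]]
0.2 [[222.0, 222.0], [287.0, 222.0], [203.0, 243.0], [306.0, 242.0]]
0.25 [[221.0, 227.0], [287.0, 227.0], [202.0, 248.0], [307.0, 247.0]]
0.3 [[221.0, 233.0], [288.0, 233.0], [201.0, 253.0], [308.0, 252.0]]
0.35 [[220.0, 240.0], [289.0, 239.0], [200.0, 258.0], [309.0, 258.0]]
tip (np.float64(254.05674583156568), np.float64(204.22175673324762)) hinge (np.float64(254.380655053851), np.float64(330.8958186312741))
[[210.0, 241.0], [296.0, 241.0], [194.0, 241.0], [311.0, 241.0], [212.0, 282.0], [294.0, 282.0], [197.0, 282.0], [309.0, 282.0]]
```

>>> {"fn": "carry_out", "kwargs": {"linear": [[10,2,0],[20,2,0],[26,2,0],[26,2,0]], "roll": [0,0,0,0], "grip": [0.47,0.47,0.47,0.47]}}

```text
t: 28.55
position: [536.8, 164.4, 124.4]
tool_rot: [[-0.004, 0.244, 0.97], [-0.018, 0.97, -0.244], [-1.0, -0.019, 0.001]]
ft_force: [0.4, 0.4, 0.5]
grip_width: 40.3
```

>>> {"fn": "carry_out", "kwargs": {"linear": [[4,0.5,0],[8,0.5,0],[12,0.5,0],[12,0.5,0]], "roll": [0,0,0,0], "grip": [0.47,0.47,0.47,0.47]}}

```text
t: 28.88
position: [536.6, 164.6, 111.6]
tool_rot: [[-0.005, 0.244, 0.97], [-0.018, 0.97, -0.244], [-1.0, -0.019, -0.0]]
ft_force: [0.2, -0.3, 1.2]
grip_width: 40.2
```

```bash
python3 w.py w33
```

```text
28.93 [536.7 164.6 112. ] [[-0.004, 0.244, 0.97], [-0.018, 0.97, -0.244], [-1.0, -0.019, 0.0]] [-0.23  0.67 -0.19  1.86  0.23  0.64 -0.82] [-0.4  0.7 -0.2]
```

View pics/w33.png

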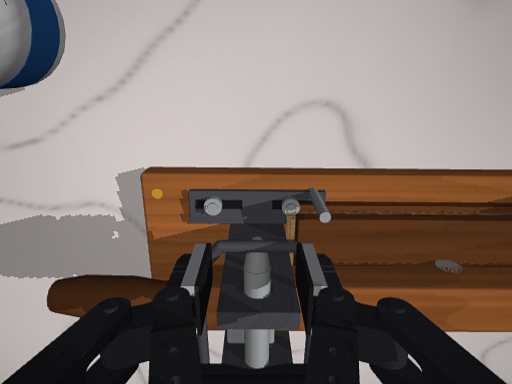

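>>> {"fn": "carry_out", "kwargs": {"linear": [[3,0,0],[6,0,0],[6,0,0]], "roll": [0,0,0], "grip": [0.47,0.47,0.47]}}

```text
t: 29.18
position: [536.7, 164.6, 105.8]
tool_rot: [[-0.004, 0.244, 0.97], [-0.018, 0.97, -0.244], [-1.0, -0.019, 0.0]]
ft_force: [-0.3, 0.0, 0.0]
grip_width: 40.0
```

>>> {"fn": "carry_out", "kwargs": {"linear": [[2,0,0],[4,0,0],[4,0,0]], "roll": [0,0,0], "grip": [0.47,0.47,0.47]}}

```text
t: 29.43
position: [536.2, 164.2, 101.2]
tool_rot: [[-0.006, 0.244, 0.97], [-0.019, 0.97, -0.244], [-1.0, -0.02, -0.001]]
ft_force: [-1.3, -0.0, -1.0]
grip_width: 40.2
```

```bash
python3 w.py w34
```

```text
29.48 [536.3 164.2 101.4] [[-0.005, 0.244, 0.97], [-0.019, 0.97, -0.244], [-1.0, -0.02, -0.001]] [-0.23  0.69 -0.19  1.87  0.23  0.62 -0.82] [-0.1  1.1 -0.2]
```

View pics/w34.png

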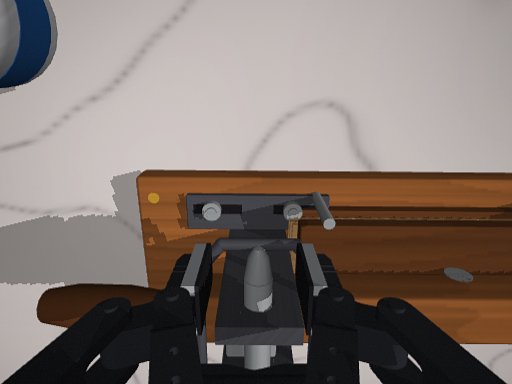

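>>> {"fn": "carry_out", "kwargs": {"linear": [[2,0,0],[4,0,0],[4,0,0]], "roll": [0,0,0], "grip": [0.47,0.47,0.47]}}

```text
t: 29.73
position: [536.0, 164.0, 96.9]
tool_rot: [[-0.006, 0.244, 0.97], [-0.019, 0.97, -0.244], [-1.0, -0.02, -0.001]]
ft_force: [-0.8, -0.2, -0.5]
grip_width: 40.2
```

>>> {"fn": "carry_out", "kwargs": {"linear": [[2,0,0],[4,0,0],[4,0,0]], "roll": [0,0,0], "grip": [0.47,0.47,0.47]}}

```text
t: 29.98
position: [535.9, 163.9, 92.6]
tool_rot: [[-0.006, 0.244, 0.97], [-0.019, 0.97, -0.244], [-1.0, -0.02, -0.001]]
ft_force: [-0.2, -0.6, 1.4]
grip_width: 40.0
```

```bash
python3 w.py w35
```

```text
30.03 [536.  163.9  92.8] [[-0.006, 0.244, 0.97], [-0.019, 0.97, -0.244], [-1.0, -0.02, -0.001]] [-0.24  0.7  -0.18  1.87  0.24  0.6  -0.82] [-0.1 -0.2  1.6]
```

View pics/w35.png

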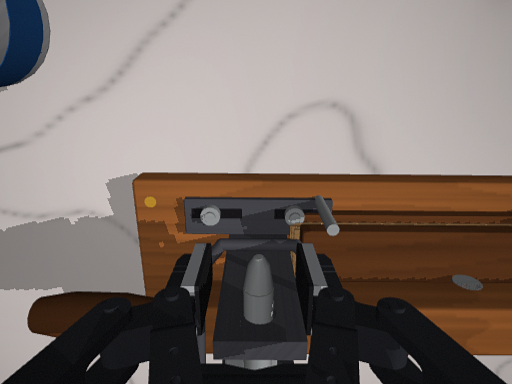

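```bash
python3 - <<'E'
from w import *
im,i=load("w35")
y=np.array([.247,.969,0]);xx=np.array([.969,-.247,0]);h=np.array([516.5,78.6,107.])
for a in (.1,.05,0,-.05,-.1,-.15):
    print(a,[np.round(proj(i,h+y*r*np.cos(a)+[0,0,r*np.sin(a)]+xx*x),0).tolist() for r,x in [(95,-18),(95,18),(98,0),(80,-30),(80,30)]])
print("tip",proj(i,h+96*y))
cv2.imwrite("pics/w35z.png",cv2.resize(im[200:380,160:360],(667,600),interpolation=cv2.INTER_CUBIC))
im2=imaging.camera("side"); cv2.imwrite("pics/s35z.png",cv2.resize(im2[110:210,220:320],(600,600),interpolation=cv2.INTER_CUBIC))
E
```

```text
0.1 [[216.0, 271.0], [303.0, 272.0], [259.0, 265.0], [190.0, 299.0], [328.0, 299.0]]
0.05 [[217.0, 264.0], [302.0, 264.0], [259.0, 258.0], [191.0, 292.0], [327.0, 293.0]]
0 [[218.0, 258.0], [300.0, 258.0], [259.0, 252.0], [193.0, 287.0], [325.0, 287.0]]
-0.05 [[219.0, 253.0], [299.0, 253.0], [259.0, 247.0], [194.0, 282.0], [323.0, 282.0]]
-0.1 [[220.0, 248.0], [297.0, 248.0], [259.0, 242.0], [196.0, 277.0], [321.0, 278.0]]
-0.15 [[221.0, 244.0], [296.0, 245.0], [259.0, 238.0], [197.0, 273.0], [320.0, 274.0]]
tip (np.float64(259.1078304588098), np.float64(256.15480635149555))
```

View pics/w35z.png

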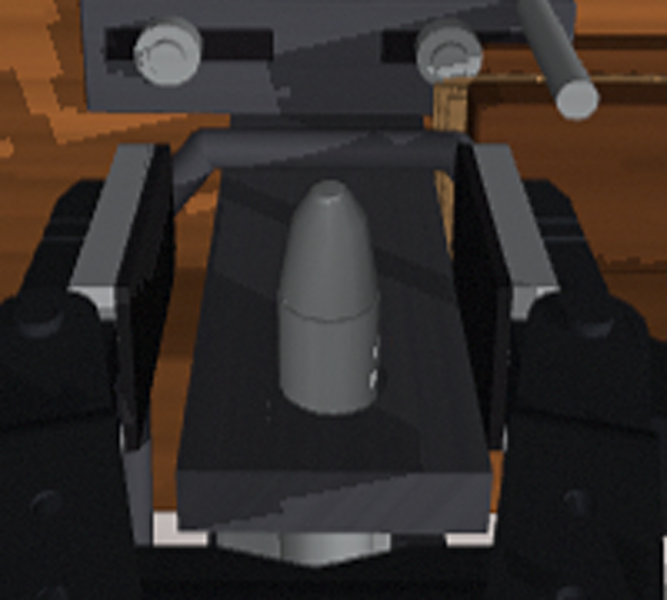

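View pics/s35z.png

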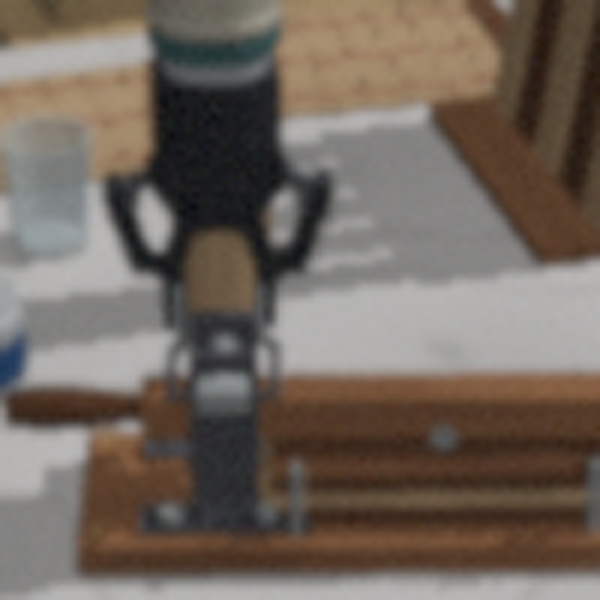

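>>> {"fn": "carry_out", "kwargs": {"linear": [[1,0,0],[2,0,0],[3,0,0],[3,0,0]], "roll": [0,0,0,0], "grip": [0.47,0.47,0.47,0.47]}}

```text
t: 30.42
position: [536.3, 164.2, 90.3]
tool_rot: [[-0.005, 0.244, 0.97], [-0.019, 0.97, -0.244], [-1.0, -0.019, -0.0]]
ft_force: [-0.7, 0.5, 4.6]
grip_width: 40.0
```

>>> {"fn": "carry_out", "kwargs": {"linear": [[-10,0,0],[-30,0,0],[-60,0,0],[-90,0,0],[-90,0,0]], "roll": [0,0,0,0,0], "grip": [0.47,0.47,0.47,0.47,0.47]}}

```text
t: 30.83
position: [540.1, 167.5, 186.0]
tool_rot: [[0.004, 0.244, 0.97], [-0.015, 0.97, -0.244], [-1.0, -0.014, 0.008]]
ft_force: [0.4, 1.1, -0.2]
grip_width: 40.2
```

```bash
python3 w.py w36; python3 - <<'E'
from w import *
im,i=load("w36")
y=np.array([.247,.969,0]);xx=np.array([.969,-.247,0]);h=np.array([516.5,78.6,107.])
for a in (.1,.05,0,-.05,-.1,-.15):
    print(a,[np.round(proj(i,h+y*r*np.cos(a)+[0,0,r*np.sin(a)]+xx*x),0).tolist() for r,x in [(95,-18),(95,18),(98,0),(80,-30),(80,30)]])
print("tip",proj(i,h+96*y))
cv2.imwrite("pics/w36z.png",cv2.resize(im[150:350,150:350],(600,600),interpolation=cv2.INTER_CUBIC))
im2=imaging.camera("side"); cv2.imwrite("pics/s36z.png",cv2.resize(im2[110:210,220:320],(600,600),interpolation=cv2.INTER_CUBIC))
E
```

```text
30.88 [538.9 166.8 183.7] [[0.001, 0.244, 0.97], [-0.016, 0.97, -0.244], [-1.0, -0.015, 0.005]] [-0.21  0.57 -0.23  1.8   0.19  0.8  -0.78] [ 0.5  0.4 -0.7]
0.1 [[225.0, 200.0], [278.0, 200.0], [252.0, 196.0], [209.0, 219.0], [295.0, 219.0]]
0.05 [[226.0, 197.0], [278.0, 197.0], [252.0, 193.0], [209.0, 216.0], [294.0, 217.0]]
0 [[226.0, 195.0], [277.0, 195.0], [252.0, 191.0], [210.0, 214.0], [293.0, 214.0]]
-0.05 [[227.0, 192.0], [277.0, 193.0], [252.0, 188.0], [211.0, 212.0], [293.0, 212.0]]
-0.1 [[227.0, 191.0], [276.0, 191.0], [252.0, 187.0], [211.0, 210.0], [292.0, 210.0]]
-0.15 [[228.0, 189.0], [276.0, 189.0], [252.0, 185.0], [212.0, 209.0], [291.0, 209.0]]
tip (np.float64(251.7830198574287), np.float64(193.26159256119675))
```

View pics/w36z.png

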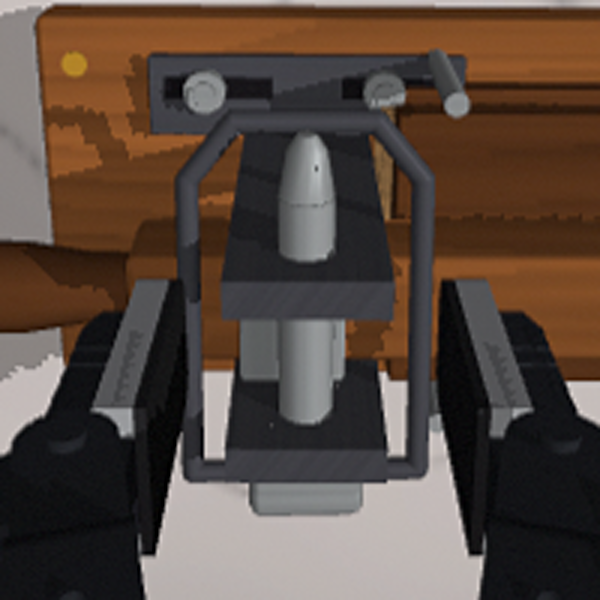

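View pics/s36z.png

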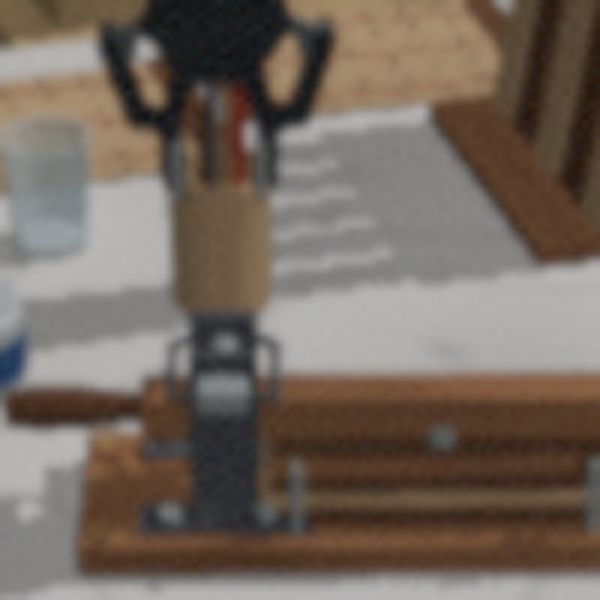

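>>> {"fn": "carry_out", "kwargs": {"linear": [[0,0,0],[0,0,0],[25,0,0],[50,0,0],[75,0,0]], "roll": [0,0,0,0,0], "grip": [1,1,1,1,1]}}

```text
t: 31.35
position: [536.8, 164.5, 105.3]
tool_rot: [[-0.003, 0.244, 0.97], [-0.018, 0.97, -0.244], [-1.0, -0.018, 0.001]]
ft_force: [-0.4, 0.5, -0.1]
grip_width: 85.3
```

```bash
python3 w.py w37; python3 - <<'E'
from w import *
im,i=load("w37")
y=np.array([.247,.969,0]);xx=np.array([.969,-.247,0]);h=np.array([516.5,78.6,107.])
f=lambda p:np.round((np.array(p)-[160,200])*3.335,0).tolist()
for a in (0,-.05,-.1,-.15):
    print(a,[f(proj(i,h+y*r*np.cos(a)+[0,0,r*np.sin(a)]+xx*x)) for r,x in [(95,-18),(95,0),(95,18),(80,-30),(80,30)]])
print("tip",f(proj(i,h+96*y)),"hinge ends",f(proj(i,h-30*xx)),f(proj(i,h+30*xx)))
cv2.imwrite("pics/w37z.png",cv2.resize(im[200:380,160:360],(667,600),interpolation=cv2.INTER_CUBIC))
E
```

```text
31.4 [533.6 163.2 100.5] [[-0.011, 0.243, 0.97], [-0.021, 0.97, -0.244], [-1.0, -0.023, -0.006]] [-0.23  0.69 -0.19  1.87  0.23  0.63 -0.82] [-0.8 -0.1 -2.2]
0 [[198.0, 152.0], [324.0, 152.0], [450.0, 153.0], [119.0, 242.0], [527.0, 243.0]]
-0.05 [[201.0, 137.0], [324.0, 137.0], [446.0, 138.0], [124.0, 228.0], [522.0, 229.0]]
-0.1 [[204.0, 124.0], [323.0, 124.0], [443.0, 125.0], [128.0, 215.0], [517.0, 216.0]]
-0.15 [[207.0, 113.0], [323.0, 113.0], [439.0, 114.0], [132.0, 204.0], [513.0, 205.0]]
tip [324.0, 146.0] hinge ends [144.0, 643.0] [495.0, 644.0]
```

View pics/w37z.png

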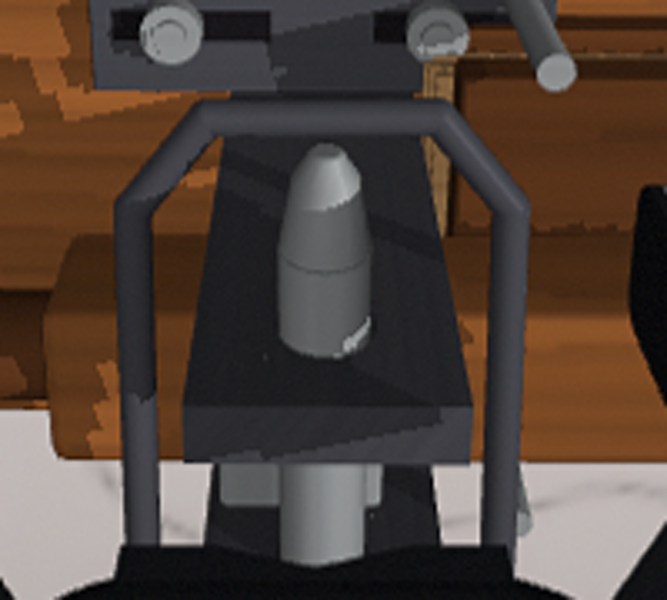

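>>> {"fn": "carry_out", "kwargs": {"linear": [[-20,0,0],[-50,0,0],[-90,0,0],[-130,0,0],[-160,0,0]], "roll": [0,0,0,0,0], "grip": [1,1,1,1,1]}}

```text
t: 31.82
position: [535.5, 166.9, 263.3]
tool_rot: [[-0.01, 0.243, 0.97], [-0.02, 0.97, -0.243], [-1.0, -0.022, -0.005]]
ft_force: [1.3, 1.1, -1.0]
grip_width: 85.5
```

>>> {"fn": "carry_out", "kwargs": {"linear": [[0,-30,0],[0,-60,0],[0,-90,0],[0,-120,0],[0,-120,0]], "roll": [0,0,0,0,0], "grip": [1,1,1,1,1]}}

```text
t: 32.23
position: [504.2, 43.2, 265.8]
tool_rot: [[-0.014, 0.251, 0.968], [-0.025, 0.968, -0.251], [-1.0, -0.028, -0.007]]
ft_force: [-0.5, -0.3, -0.1]
grip_width: 85.3
```

```bash
python3 w.py w38; python3 - <<'E'
from w import *
np.set_printoptions(precision=1,suppress=True)
im,i=load("w38")
cv2.imwrite("pics/w38z.png",cv2.resize(im[0:200,130:380],(750,600),interpolation=cv2.INTER_CUBIC))
cv2.imwrite("pics/s38.png",imaging.camera("side"));cv2.imwrite("pics/t38.png",imaging.camera("top"))
E
```

```text
32.28 [505.2  46.7 265.9] [[-0.013, 0.249, 0.968], [-0.022, 0.968, -0.249], [-1.0, -0.025, -0.007]] [ 0.01  0.4  -0.24  1.84  0.14  0.93 -0.55] [1.2 0.3 0. ]
```

View pics/w38z.png

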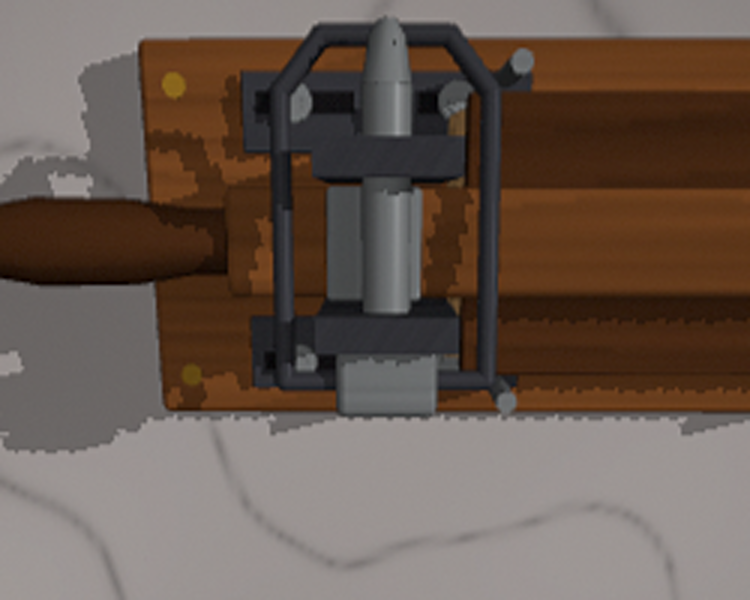

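View pics/s38.png

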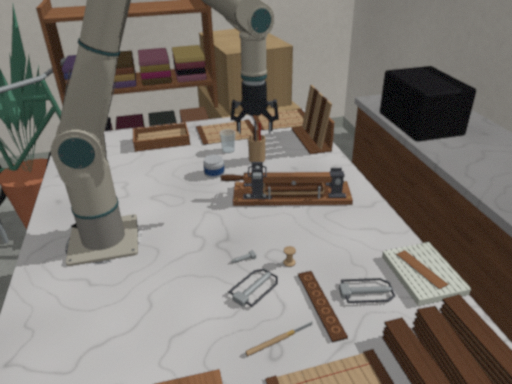

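View pics/t38.png

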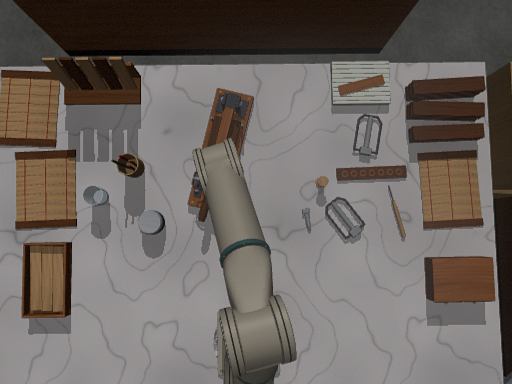

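```bash
python3 - <<'E'
from w import *
im,i=load("w38");f=lambda u,v:(130+u/3,v/3)
y=np.array([.247,.969,0]);h=np.array([519,88.3,107])
for n,p,z in [("tip",(388,18),107),("head back",(387,414),115),("head back low",(387,414),107),("axle",(260+70,380),107),("cheek near outer top",(387,354),125),("cheek far outer top",(388,137),125)]:
    print(n,round(float((onz(i,*f(*p),z)-h)@y),1))
E
```

```text
tip 84.8
head back -19.5
head back low -21.1
axle -10.8
cheek near outer top -0.7
cheek far outer top 54.8
```

Everything measures home: the tip is at 84.8 mm where 86 is expected, the head's back at about -20 mm, and the cheek's outer face at -0.7 mm. I'm handing it in.

```bash
python3 -c "
from station import bot; print(bot.sign_off())"
```

```text
the job is handed in; nothing more can be done
None
```

The slat press is closed and I handed the job in at about 32 s; no verdict was reported.

**What I did**
- I pressed the handle down to the beam's stop, where the wrist force reached about 20 N.
- I picked the 86 mm hitch pin out of three similar ones, at pixel (268,122) in the first wrist view, and slid it through both cheeks.
- I then pushed its head from behind until it stood still while the push rose from 10 to 15 N.
- I gripped the loop's end bar, swung it over the top, and pressed both corners down past the tip.

**Last checks in the pictures**
- **Pin:** the tip is 84.8 mm past the hole mouth (86 mm expected), and the back of the head is about 20 mm behind it, so the shoulder is against the near cheek. Both fit full insertion within the 2 mm camera calibration.
- **Loop:** the bar lies under the tip, at about -0.13 to -0.15 rad.
- **Beam:** it is down under the pin.
- **Rest of the scene:** the bystanders look unmoved in the side and top views, and the gripper is open and clear of everything.

**What disagreed**
- **Fingertips:** they stood about 3 to 6 mm behind the reported tool point, not 19 mm ahead as stated. I set heights by touch and pictures instead.
- **Grip opening:** it read about 11 mm on the 14 mm shaft.
- **Snap force:** I never saw the expected 7 N as the loop snapped past. I judged that from the pictures and from the 4.6 N I felt at the loop's end stop.

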